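# Rake a heaped gravel sample into an even layer in the drying tray

### The job

The gravel sample has been tipped in a heap at one end of the drying tray. Take the rake off its stand and, with its tines riding lightly on the bed, rake the stones along the tray into one even layer: none lying on another, and at least two stones in each of the three marked fields. Then hang the rake back in its stand; press on the tray only gently, keep the gripper off the stones, keep all of them in the tray, and leave the bottles, the vial and the loose cap where they are.

Things in the scene. Friction and masses are not known exactly. Their poses are not given: they have to be found in the camera images.
- tray: aluminium drying tray that stands firm on the worktop, origin under its middle; y is its long axis, x across, z up. Bed flat and level, 12 mm above the origin; inside 104 mm (x) by 270 mm (y); rim 46 mm high. At the start the eight stones are heaped two deep in the field at +y, about 13 mm clear of its end wall
- tray_bed (a point): middle of the tray's bed, on its surface, axes as the tray's. Two painted blue lines cross the bed at y = -45 and +45 mm and divide it into three equal fields, each 90 mm long
- rake: small upright rake, 0.19 kg, origin at the centre of its orange grip, which is 24 mm wide (y), 30 mm (x) and 50 mm high. z up along the shank; x along the row of tines; y is the direction to rake in. Collar: black, 34 mm square, 28 to 34 mm below the origin; below it a 12 mm square neck. At the start the rake hangs in its stand, its x along the stand's x
- rake_neck (a point): lower end of the rake's neck, 63 mm below the grip's centre. Here a telescopic shank is clamped, set anew for every job: the tine tips are 128 to 148 mm below the grip's centre, not measured, so the bed must be felt for. Head: bar 53 mm (x) by 9 mm, four 6 mm round-ended tines 15 mm apart, 36 mm long. It gives upward against a spring, 5 N per mm, damped, 10 mm travel
- rake_stand: dark steel stand, base 120 x 90 mm, origin on the worktop under the rake's place, post 52 mm to +x of it. Fork of two level 8 mm prongs along x, their tops at 135 mm, gap 17 mm, open to -x. The rake's neck hangs between the prongs, its collar resting on them
- stand_seat (a point): where the centre of the rake's grip is when it hangs in the stand: 169 mm above the stand's origin, axes as the stand's. The prong tips, 36 mm to -x from here, are flared and rise 5 mm: lift the rake 12 mm, then draw it out to -x by 70 mm or more (the head cannot pass up through the fork); it goes back the same way
- stone1: coarse gravel stone, grey-brown, about 28 mm wide and 21 mm thick, 30 g, flat-faced crushed stone; origin at its middle
- stone2: coarse gravel stone, dark grey, about 28 mm wide and 21 mm thick, 30 g, flat-faced crushed stone; origin at its middle
- stone3: coarse gravel stone, tan, about 28 mm wide and 21 mm thick, 30 g, flat-faced crushed stone; origin at its middle
- stone4: coarse gravel stone, brown, about 28 mm wide and 21 mm thick, 30 g, flat-faced crushed stone; origin at its middle
- stone5: coarse gravel stone, near-black grey, about 28 mm wide and 21 mm thick, 30 g, flat-faced crushed stone; origin at its middle
- stone6: coarse gravel stone, light grey, about 28 mm wide and 21 mm thick, 30 g, flat-faced crushed stone; origin at its middle
- stone7: coarse gravel stone, reddish brown, about 28 mm wide and 21 mm thick, 30 g, flat-faced crushed stone; origin at its middle
- stone8: coarse gravel stone, greenish grey, about 28 mm wide and 21 mm thick, 30 g, flat-faced crushed stone; origin at its middle
- sample_bottle: bystander: white sample bottle, 54 mm wide, 103 mm high, origin under it
- red_cap_bottle: bystander: wide white bottle with a red cap, 78 mm wide, 150 mm high, origin under it
- blue_vial: bystander: small vial with blue contents, 34 mm wide, 58 mm high, origin under it
- red_cap: bystander: loose red screw cap, 63 mm wide, 24 mm high, origin under it

How it is judged (in metres and radians):
On the way, in this order (a step that is already met when the one before it is completed fails the run):
1. the rake is lifted off its stand (horizontal distance between rake and stand_seat above 0.07 m), for 0.1 s.
2. the rake is drawn along with its tines in contact with the tray (over 0.7 N, faster than 20 mm/s, for 0.4 s on end), a stone having been moved by more than 30 mm (contact force between rake and tray above 0.7 N and linear speed of rake above 0.02 m/s and distance of any of stone1, stone2, stone3, stone4, stone5, stone6, stone7, stone8 from where it was at the start of the episode above 0.03 m), for 0.4 s.
At the end, for the whole second after the job is handed in: All eight stones lie still in the tray in one layer (middles under 22 mm above the bed), at least two middles in each of the three fields; the rake hangs still and upright (0.2 rad) in its stand, its grip within 16 mm sideways and 6 mm in height of the seat point (z of stone1 in the frame of tray_bed between 0 and 0.022 m and x of stone1 in the frame of tray_bed between -0.052 and 0.052 m and y of stone1 in the frame of tray_bed between -0.135 and 0.135 m and z of stone2 in the frame of tray_bed between 0 and 0.022 m and x of stone2 in the frame of tray_bed between -0.052 and 0.052 m and y of stone2 in the frame of tray_bed between -0.135 and 0.135 m and z of stone3 in the frame of tray_bed between 0 and 0.022 m and x of stone3 in the frame of tray_bed between -0.052 and 0.052 m and y of stone3 in the frame of tray_bed between -0.135 and 0.135 m and z of stone4 in the frame of tray_bed between 0 and 0.022 m and x of stone4 in the frame of tray_bed between -0.052 and 0.052 m and y of stone4 in the frame of tray_bed between -0.135 and 0.135 m and z of stone5 in the frame of tray_bed between 0 and 0.022 m and x of stone5 in the frame of tray_bed between -0.052 and 0.052 m and y of stone5 in the frame of tray_bed between -0.135 and 0.135 m and z of stone6 in the frame of tray_bed between 0 and 0.022 m and x of stone6 in the frame of tray_bed between -0.052 and 0.052 m and y of stone6 in the frame of tray_bed between -0.135 and 0.135 m and z of stone7 in the frame of tray_bed between 0 and 0.022 m and x of stone7 in the frame of tray_bed between -0.052 and 0.052 m and y of stone7 in the frame of tray_bed between -0.135 and 0.135 m and z of stone8 in the frame of tray_bed between 0 and 0.022 m and x of stone8 in the frame of tray_bed between -0.052 and 0.052 m and y of stone8 in the frame of tray_bed between -0.135 and 0.135 m and ((y of stone1 in the frame of tray_bed above 0.045 m and (y of stone2 in the frame of tray_bed above 0.045 m or y of stone3 in the frame of tray_bed above 0.045 m or y of stone4 in the frame of tray_bed above 0.045 m or y of stone5 in the frame of tray_bed above 0.045 m or y of stone6 in the frame of tray_bed above 0.045 m or y of stone7 in the frame of tray_bed above 0.045 m or y of stone8 in the frame of tray_bed above 0.045 m)) or (y of stone2 in the frame of tray_bed above 0.045 m and (y of stone3 in the frame of tray_bed above 0.045 m or y of stone4 in the frame of tray_bed above 0.045 m or y of stone5 in the frame of tray_bed above 0.045 m or y of stone6 in the frame of tray_bed above 0.045 m or y of stone7 in the frame of tray_bed above 0.045 m or y of stone8 in the frame of tray_bed above 0.045 m)) or (y of stone3 in the frame of tray_bed above 0.045 m and (y of stone4 in the frame of tray_bed above 0.045 m or y of stone5 in the frame of tray_bed above 0.045 m or y of stone6 in the frame of tray_bed above 0.045 m or y of stone7 in the frame of tray_bed above 0.045 m or y of stone8 in the frame of tray_bed above 0.045 m)) or (y of stone4 in the frame of tray_bed above 0.045 m and (y of stone5 in the frame of tray_bed above 0.045 m or y of stone6 in the frame of tray_bed above 0.045 m or y of stone7 in the frame of tray_bed above 0.045 m or y of stone8 in the frame of tray_bed above 0.045 m)) or (y of stone5 in the frame of tray_bed above 0.045 m and (y of stone6 in the frame of tray_bed above 0.045 m or y of stone7 in the frame of tray_bed above 0.045 m or y of stone8 in the frame of tray_bed above 0.045 m)) or (y of stone6 in the frame of tray_bed above 0.045 m and (y of stone7 in the frame of tray_bed above 0.045 m or y of stone8 in the frame of tray_bed above 0.045 m)) or (y of stone7 in the frame of tray_bed above 0.045 m and y of stone8 in the frame of tray_bed above 0.045 m)) and ((y of stone1 in the frame of tray_bed between -0.045 and 0.045 m and (y of stone2 in the frame of tray_bed between -0.045 and 0.045 m or y of stone3 in the frame of tray_bed between -0.045 and 0.045 m or y of stone4 in the frame of tray_bed between -0.045 and 0.045 m or y of stone5 in the frame of tray_bed between -0.045 and 0.045 m or y of stone6 in the frame of tray_bed between -0.045 and 0.045 m or y of stone7 in the frame of tray_bed between -0.045 and 0.045 m or y of stone8 in the frame of tray_bed between -0.045 and 0.045 m)) or (y of stone2 in the frame of tray_bed between -0.045 and 0.045 m and (y of stone3 in the frame of tray_bed between -0.045 and 0.045 m or y of stone4 in the frame of tray_bed between -0.045 and 0.045 m or y of stone5 in the frame of tray_bed between -0.045 and 0.045 m or y of stone6 in the frame of tray_bed between -0.045 and 0.045 m or y of stone7 in the frame of tray_bed between -0.045 and 0.045 m or y of stone8 in the frame of tray_bed between -0.045 and 0.045 m)) or (y of stone3 in the frame of tray_bed between -0.045 and 0.045 m and (y of stone4 in the frame of tray_bed between -0.045 and 0.045 m or y of stone5 in the frame of tray_bed between -0.045 and 0.045 m or y of stone6 in the frame of tray_bed between -0.045 and 0.045 m or y of stone7 in the frame of tray_bed between -0.045 and 0.045 m or y of stone8 in the frame of tray_bed between -0.045 and 0.045 m)) or (y of stone4 in the frame of tray_bed between -0.045 and 0.045 m and (y of stone5 in the frame of tray_bed between -0.045 and 0.045 m or y of stone6 in the frame of tray_bed between -0.045 and 0.045 m or y of stone7 in the frame of tray_bed between -0.045 and 0.045 m or y of stone8 in the frame of tray_bed between -0.045 and 0.045 m)) or (y of stone5 in the frame of tray_bed between -0.045 and 0.045 m and (y of stone6 in the frame of tray_bed between -0.045 and 0.045 m or y of stone7 in the frame of tray_bed between -0.045 and 0.045 m or y of stone8 in the frame of tray_bed between -0.045 and 0.045 m)) or (y of stone6 in the frame of tray_bed between -0.045 and 0.045 m and (y of stone7 in the frame of tray_bed between -0.045 and 0.045 m or y of stone8 in the frame of tray_bed between -0.045 and 0.045 m)) or (y of stone7 in the frame of tray_bed between -0.045 and 0.045 m and y of stone8 in the frame of tray_bed between -0.045 and 0.045 m)) and ((y of stone1 in the frame of tray_bed below -0.045 m and (y of stone2 in the frame of tray_bed below -0.045 m or y of stone3 in the frame of tray_bed below -0.045 m or y of stone4 in the frame of tray_bed below -0.045 m or y of stone5 in the frame of tray_bed below -0.045 m or y of stone6 in the frame of tray_bed below -0.045 m or y of stone7 in the frame of tray_bed below -0.045 m or y of stone8 in the frame of tray_bed below -0.045 m)) or (y of stone2 in the frame of tray_bed below -0.045 m and (y of stone3 in the frame of tray_bed below -0.045 m or y of stone4 in the frame of tray_bed below -0.045 m or y of stone5 in the frame of tray_bed below -0.045 m or y of stone6 in the frame of tray_bed below -0.045 m or y of stone7 in the frame of tray_bed below -0.045 m or y of stone8 in the frame of tray_bed below -0.045 m)) or (y of stone3 in the frame of tray_bed below -0.045 m and (y of stone4 in the frame of tray_bed below -0.045 m or y of stone5 in the frame of tray_bed below -0.045 m or y of stone6 in the frame of tray_bed below -0.045 m or y of stone7 in the frame of tray_bed below -0.045 m or y of stone8 in the frame of tray_bed below -0.045 m)) or (y of stone4 in the frame of tray_bed below -0.045 m and (y of stone5 in the frame of tray_bed below -0.045 m or y of stone6 in the frame of tray_bed below -0.045 m or y of stone7 in the frame of tray_bed below -0.045 m or y of stone8 in the frame of tray_bed below -0.045 m)) or (y of stone5 in the frame of tray_bed below -0.045 m and (y of stone6 in the frame of tray_bed below -0.045 m or y of stone7 in the frame of tray_bed below -0.045 m or y of stone8 in the frame of tray_bed below -0.045 m)) or (y of stone6 in the frame of tray_bed below -0.045 m and (y of stone7 in the frame of tray_bed below -0.045 m or y of stone8 in the frame of tray_bed below -0.045 m)) or (y of stone7 in the frame of tray_bed below -0.045 m and y of stone8 in the frame of tray_bed below -0.045 m)) and linear speed of each of stone1, stone2, stone3, stone4, stone5, stone6, stone7, stone8, rake below 0.02 m/s and horizontal distance between rake and stand_seat below 0.016 m and z of rake in the frame of stand_seat between -0.006 and 0.006 m and angle between rake's own z axis and vertical below 0.2 rad); the robot touches nothing.
It fails at once if the rake presses on the tray with more than 15 N (contact force between rake and tray above 15 N).
It fails at once if the gripper or arm touches a stone (contact force between any of the fingers, the arm and stone1 above 0.5 N or contact force between any of the fingers, the arm and stone2 above 0.5 N or contact force between any of the fingers, the arm and stone3 above 0.5 N or contact force between any of the fingers, the arm and stone4 above 0.5 N or contact force between any of the fingers, the arm and stone5 above 0.5 N or contact force between any of the fingers, the arm and stone6 above 0.5 N or contact force between any of the fingers, the arm and stone7 above 0.5 N or contact force between any of the fingers, the arm and stone8 above 0.5 N).
It fails at once if a stone leaves the tray (horizontal distance between any of stone1, stone2, stone3, stone4, stone5, stone6, stone7, stone8 and tray_bed above 0.165 m).
It fails at once if a bottle, the vial or the loose cap is moved by more than 20 mm (distance of any of sample_bottle, red_cap_bottle, blue_vial, red_cap from where it was at the start of the episode above 0.02 m).
It also fails if it takes over 72 s, if anything falls off the work surface, if the arm or the gripper's body presses on something with over 40 N, if the wrist force passes 120 N, or if a joint passes its speed limit or range.

### The arm

A 6-joint arm with a two-finger parallel gripper is mounted at the origin on a cart in front of the work surface, level with it; the furniture and walls round the work are solid. World frame = base frame: x ahead of the robot, y to its left, z up, the work surface at z = 0. Lengths are in mm, angles in rad, forces in N, time in s.
With the tool pointing down it reaches from about 275 to 750 mm from the base axis. Payload 10.2 kg.
Tool frame: the origin (TCP) lies between the finger pads; the fingertips stand 19 mm ahead of it and the grasp point (between the pads) is the TCP (env.tcp_to_tips is the distance from the TCP to the fingertips, in mm); z points along the fingers, y is the line along which they close (so a half turn about z gives the same grasp; the last joint's range is limited). The gripper opens to 85 mm and grips with 20 to 120 N. Pads are 22 mm wide; open, the fingers measure 114 mm over their backs; the gripper's body (76 mm by 85 mm) begins 54 mm behind the grasp point. The pads swing forward as they close: fully open they stand 13 mm farther back than shut.
Start: joints at [-1.5, 0.313, 1.498, -0, 1.331, -0.223], TCP at [152.022, -502.514, 250.294] pointing down, gripper open.
Joint ranges: [-2.94, 2.94], [-0.97, 2.17], [0.19, 2.56], [-1.23, 4.37], [0.02, 3.11], [-2.88, 2.88]. Speed limits (rad/s): [2.39, 2.39, 3.01, 3.14, 3.14, 3.14].

### API

Orientations are given as a unit quaternion [w, x, y, z].
In Python, from rig import sensors, capture, order, env gives the robot as it stands. The module is installed in compiled form; this text tells all that it offers.
- The arm moves only by the shell command python3 -m pendant 'ROWS' [OPENING]. ROWS is JSON, a list of rows, each an object of numbers: "dx", "dy", "dz": the shift along the tool's x, y, z in m; "ax", "ay", "az": the turn, a rotation vector about the tool's x, y, z in rad. A call has 1 to 5 rows; each row is the pose to reach, as a shift and turn from the pose commanded when the call began, along the tool's axes at that moment; what a row does not reach only later rows make up. A row lasts 1/10 s, in which the tool goes at most 50 mm and 8.59 degrees, less where a joint would pass 70% of its speed; a pose out of reach is approached as far as the arm can. A call with a gripper value outside its range is refused whole. OPENING is the opening, from -1 (shut) to 1 (fully open), so that 0 is half open, set as the call begins (- or left out, the last holds). The fingers move at their own pace and stop on an object; the grip force is fixed at half the most. Time passes only in rows, so rows that repeat a pose let the fingers close. It gives the time, the measured TCP pose, the force, the opening and the grip force at its end, in the units of the state.
- sensors.get_obs(): the state, without advancing time (a new reading comes with each control period).
- capture(name): name is "scene" or "top"; returns a dict with "color" (480x640x3 uint8, red, green, blue), "z_map" (480x640 float32, mm along the optical axis (not along the pixel's ray), 0 where there is no reading), "camera_matrix" (3x3 intrinsics, pixels), "k1" (the pictures are not rectified: a ray, as slopes to the right and down, at radius r is drawn at 1 + k1 r^2 times it, then the intrinsics apply), "origin" and "rotation" of the camera in the world. Camera axes: x right, y down, z forward; pixel columns grow to the right and rows downward; lengths in mm; the calibration is good to about 2 mm. A picture is of the moment at which its call begins.
- order.close_job(): hands the job in; it is judged then, once.
The state is a dict: "time": time; "q": joint angles; "joint_vel": joint speeds; "joint_efforts": joint torques, N m; "position": TCP position; "tcp_rot": TCP orientation; "contact_force": force on the tool from outside, world axes, zero at the start; "wrist_torque": the same for the moment, N m; "gripper_width": finger opening in mm; "grasp_force": force on a finger pad.
Only numpy, scipy, OpenCV 4.12 (cv2) and the standard library are available. Lean on these libraries where they do the work, as an engineer would, in place of code of your own. Each camera call takes 0.05 s, during which the arm holds its last target. There are 200 camera calls.

## Working session

There is one attempt and no reset: what is moved stays moved. The work goes in short steps, Python scripts to look and compute and a shell command to move; the robot and the scene stay as the last step left them, time stands still between calls to the robot, and variables do not carry over. Pictures are saved under pics/ and viewed, at most 10 in all, crops included, and the job is handed in when it is done.

```bash
mkdir -p pics
cat > h.py <<'E'
import numpy as np, cv2
from rig import sensors, capture, order, env
def snap(n,f):
    c=capture(n); cv2.imwrite('pics/'+f,c['color'][:,:,::-1]); np.savez('pics/'+f[:-4]+'.npz',**c); return c
def load(f): return dict(np.load('pics/'+f+'.npz'))
def world(c,u,v,z=None):
    """pixel -> world on plane z, or by depth"""
    K=c['camera_matrix']; k=float(c['k1'])
    p=cv2.undistortPoints(np.array([[[u,v]]],float),K,np.array([k,0,0,0.]))[0,0]
    d=np.array([p[0],p[1],1.]); R=np.array(c['rotation']); o=np.array(c['origin'])
    if z is None: return o+R@d*c['z_map'][int(round(v)),int(round(u))]
    w=R@d; return o+w*(z-o[2])/w[2]
def cloud(c):
    K=c['camera_matrix'];k=float(c['k1']); h,w=c['z_map'].shape
    uv=np.stack(np.meshgrid(np.arange(w),np.arange(h)),-1).reshape(-1,1,2).astype(float)
    p=cv2.undistortPoints(uv,K,np.array([k,0,0,0.])).reshape(-1,2)
    d=np.c_[p,np.ones(len(p))]*c['z_map'].reshape(-1,1)
    return (d@np.array(c['rotation']).T+np.array(c['origin'])).reshape(h,w,3)
E
python3 - <<'E'
from h import *
print(sensors.get_obs())
for n in('scene','top'):
    c=snap(n,n+'0.png'); print(n,c['camera_matrix'],c['k1'],c['origin'],c['rotation'],(c['z_map']>0).mean())
E
```

```text
{'time': 0.0, 'q': array([-1.50041065e+00,  3.13455746e-01,  1.49846476e+00, -2.03667407e-05,
        1.33099977e+00, -2.23407628e-01]), 'joint_vel': array([-9.35692423e-04,  1.36011662e-03, -8.28998488e-04, -1.01978533e-03,
       -7.46826473e-04, -7.15089150e-06]), 'joint_efforts': array([-1.75366058e-04, -4.12264824e+01, -2.59743351e+01, -1.65221704e-04,
        4.17257994e-03, -1.00562886e-05]), 'position': array([ 151.9945236 , -502.26176226,  249.7217026 ]), 'tcp_rot': array([-6.62625302e-04,  9.89229501e-01,  1.46371286e-01,  4.08778691e-05]), 'contact_force': array([ 0.41022914, -0.04142943,  1.23149127]), 'wrist_torque': array([ 0.04057957, -0.04483404,  0.02367959]), 'grasp_force': 0.0, 'gripper_width': 85.17077166475192}
scene [[560.25093325   0.         318.35705819]
 [  0.         560.25093325 241.01920531]
 [  0.           0.           1.        ]] 0.004598477455268994 [-463.55452211 -904.59346408 1063.63491747] [-0.43073483  0.8011342  -0.36592986  0.19684217] 0.9958138020833334
top [[523.98631051   0.         321.87134197]
 [  0.         523.98631051 239.72025088]
 [  0.           0.           1.        ]] -0.14041514985123033 [ 172.8658449    -3.43479423 1252.41184661] [-0.12893102  0.70444467 -0.68626259  0.12719334] 0.9960514322916667
```

```bash
python3 - <<'E'
s=open('h.py').read()
s=s.replace("import numpy as np, cv2","import numpy as np, cv2\nfrom scipy.spatial.transform import Rotation as Ro\ndef RR(q): return Ro.from_quat(np.array(q)[[1,2,3,0]]).as_matrix()")
s=s.replace("R=np.array(c['rotation'])","R=RR(c['rotation'])").replace("np.array(c['rotation']).T","RR(c['rotation']).T")
open('h.py','w').write(s)
E
python3 -c "
from h import *
for n in ('scene','top'):
    c=load(n+'0'); print(world(c,320,240))"
```

```text
[ 126.09535384 -397.60063624  551.62271205]
[646.23726314  10.71740141   8.18849614]
```

View pics/scene0.png

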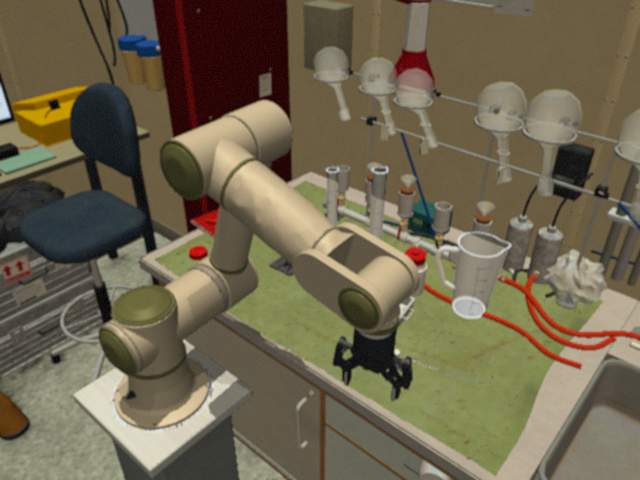

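View pics/top0.png

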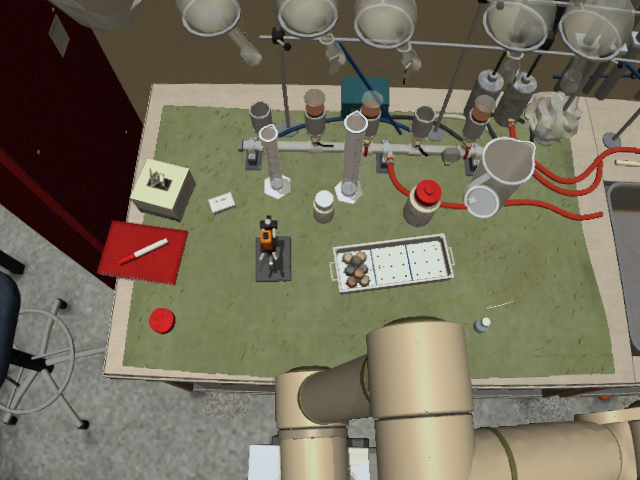

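Run:
```python
from h import *
c=load('top0'); P=cloud(c); img=c['color']; hsv=cv2.cvtColor(img,cv2.COLOR_RGB2HSV)
roi=np.zeros(img.shape[:2],bool); roi[210:290,245:300]=1
o=roi&(hsv[...,0]<16)&(hsv[...,0]>5)&(hsv[...,1]>180)&(hsv[...,2]>100)
print('orange',o.sum(),np.round(P[o].min(0)),np.round(P[o].max(0)),np.median(P[o],0))
top=o&(P[...,2]>185); print(top.sum(),P[top].mean(0)); v,u=np.nonzero(top); print(u.mean(),v.mean(),world(c,u.mean(),v.mean(),194))
# stand base
b=roi&(P[...,2]>3)&(P[...,2]<25)&(img.max(2)<110); 
b=cv2.morphologyEx(b.astype(np.uint8),cv2.MORPH_OPEN,np.ones((3,3)))>0
print('base',b.sum(),np.median(P[b][:,2]),cv2.minAreaRect(P[b][:,:2].astype(np.float32)))
for v in range(212,250,3): print(v,[tuple(np.round(P[v,u]).astype(int)) for u in range(260,276,4)])
# tray
roi=np.zeros(img.shape[:2],bool); roi[230:295,325:458]=1
blue=roi&(hsv[...,0]>95)&(hsv[...,0]<130)&(hsv[...,1]>90)
n,l,s,ce=cv2.connectedComponentsWithStats(blue.astype(np.uint8))
for i in range(1,n):
    if s[i,4]>15:
        vv,uu=np.nonzero(l==i); Q=np.array([world(c,a,b_,12)[:2] for a,b_ in zip(uu,vv)],np.float32)
        print('blue',s[i],Q.mean(0),cv2.fitLine(Q,2,0,.01,.01).ravel(), P[l==i][:,2].mean())
rim=roi&(P[...,2]>35)&(P[...,2]<60); rim[:, :] &= ~((hsv[...,1]>60))
print('rim',rim.sum(),np.median(P[rim][:,2]),cv2.minAreaRect(P[rim][:,:2].astype(np.float32)))
big=cv2.resize(img[205:300,240:465],None,fx=3.5,fy=3.5,interpolation=cv2.INTER_CUBIC); cv2.imwrite('pics/crop0.png',big[:,:,::-1])
```

```text
orange 64 [567. 115.  93.] [631. 138. 198.] [576.2335136  124.80426015 192.49991584]
52 [578.08720567 126.76108435 193.08670389]
265.59615384615387 237.71153846153845 [577.71417715 126.65225023 194.        ]
base 1250 12.556550548311066 ((593.2667236328125, 127.48869323730469), (121.15049743652344, 90.83562469482422), 2.7235145568847656)
212 [(np.int64(719), np.int64(168), np.int64(11)), (np.int64(719), np.int64(158), np.int64(11)), (np.int64(719), np.int64(147), np.int64(12)), (np.int64(722), np.int64(138), np.int64(5))]
215 [(np.int64(711), np.int64(168), np.int64(10)), (np.int64(710), np.int64(157), np.int64(12)), (np.int64(655), np.int64(131), np.int64(140)), (np.int64(712), np.int64(137), np.int64(10))]
218 [(np.int64(701), np.int64(167), np.int64(13)), (np.int64(702), np.int64(157), np.int64(12)), (np.int64(648), np.int64(131), np.int64(139)), (np.int64(702), np.int64(136), np.int64(12))]
221 [(np.int64(639), np.int64(149), np.int64(140)), (np.int64(635), np.int64(138), np.int64(152)), (np.int64(634), np.int64(129), np.int64(153)), (np.int64(641), np.int64(121), np.int64(138))]
[... 1165 characters left out ...]
.int64(572), np.int64(140), np.int64(182)), (np.int64(568), np.int64(130), np.int64(192)), (np.int64(567), np.int64(121), np.int64(195)), (np.int64(581), np.int64(116), np.int64(159))]
245 [(np.int64(582), np.int64(145), np.int64(136)), (np.int64(568), np.int64(131), np.int64(174)), (np.int64(567), np.int64(122), np.int64(178)), (np.int64(573), np.int64(115), np.int64(162))]
248 [(np.int64(573), np.int64(144), np.int64(141)), (np.int64(567), np.int64(133), np.int64(159)), (np.int64(569), np.int64(125), np.int64(154)), (np.int64(572), np.int64(117), np.int64(144))]
rim 1199 45.359243499148306 ((579.994384765625, -168.30380249023438), (119.46511840820312, 303.9085998535156), 9.207969665527344)
```

View pics/crop0.png

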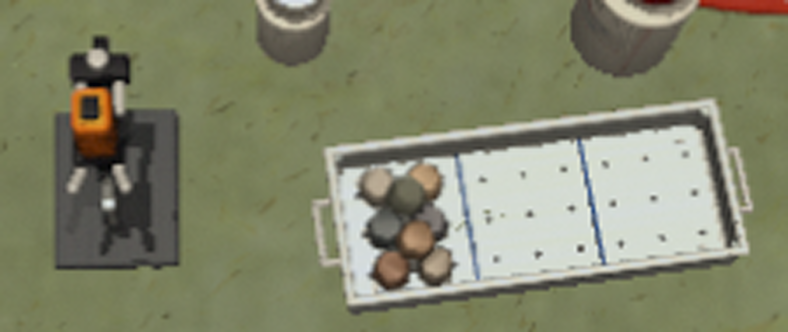

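```bash
cat >> h.py <<'E'
def to(x,y,z,yaw):
    """rows values to bring the TCP to world x,y,z with tool x at yaw (deg), tool z down"""
    s=sensors.get_obs(); R=RR(s['tcp_rot']); d=R.T@(np.array([x,y,z])-s['position'])/1000
    a=np.radians(yaw); T=np.array([[np.cos(a),np.sin(a),0],[np.sin(a),-np.cos(a),0],[0,0,-1]])
    r=Ro.from_matrix(R.T@T).as_rotvec()
    print('d',np.round(d,4),'a',np.round(r,4),'rows',np.linalg.norm(d)/.05,np.linalg.norm(r)/.15)
E
python3 - <<'E'
from h import *
c=load('top0'); P=cloud(c); img=c['color'].astype(int)
hsv=cv2.cvtColor(c['color'],cv2.COLOR_RGB2HSV)
roi=np.zeros(img.shape[:2],bool); roi[225:300,320:465]=1
bl=roi&(img[...,2]-img[...,0]>25)
n,l,s,ce=cv2.connectedComponentsWithStats(bl.astype(np.uint8),connectivity=8)
for i in range(1,n):
    if s[i,4]>20:
        vv,uu=np.nonzero(l==i); Q=np.array([world(c,a,b_,12)[:2] for a,b_ in zip(uu,vv)],np.float32)
        f=cv2.fitLine(Q,cv2.DIST_HUBER,0,.01,.01).ravel(); print('blue',s[i],Q.mean(0),Q.min(0),Q.max(0),np.degrees(np.arctan2(f[1],f[0])),P[l==i][:,2].mean())
# rim by plane z=46
rim=roi&(P[...,2]>38)&(P[...,2]<56)&(hsv[...,1]<60)
m=cv2.morphologyEx(rim.astype(np.uint8),cv2.MORPH_CLOSE,np.ones((3,3)))
cn=max(cv2.findContours(m,cv2.RETR_EXTERNAL,cv2.CHAIN_APPROX_NONE)[0],key=cv2.contourArea)[:,0]
Q=np.array([world(c,a,b,46)[:2] for a,b in cn],np.float32)
print(len(Q),cv2.minAreaRect(Q)); 
for sgn in(1,-1):
  a=np.radians(9); t=(Q-[580,-168])@np.array([[np.cos(a),-np.sin(a)],[np.sin(a),np.cos(a)]]) if 0 else None
for q in Q[::12]: print(np.round(q),end=' ')
print()
roi=np.zeros(img.shape[:2],bool); roi[210:290,245:300]=1
g=roi&(P[...,2]>187)&(P[...,2]<205); print('grip',g.sum(),cv2.minAreaRect(P[g][:,:2].astype(np.float32)),P[g].mean(0))
b=roi&(P[...,2]>3)&(P[...,2]<25)&(img.max(2)<110); b=cv2.morphologyEx(b.astype(np.uint8),cv2.MORPH_OPEN,np.ones((3,3)))
cn=max(cv2.findContours(b,cv2.RETR_EXTERNAL,cv2.CHAIN_APPROX_NONE)[0],key=cv2.contourArea)[:,0]
Q=np.array([world(c,a,b_,12)[:2] for a,b_ in cn],np.float32); r=cv2.minAreaRect(Q);print('base',r,cv2.boxPoints(r))
to(581,128,260,2.7)
E
```

```text
blue [405 245   8  35  49] [ 592.3082  -212.61508] [ 547.5504  -220.06236] [ 636.95874 -204.80194] 9.153545 13.5035515994208
blue [370 250   7  35  39] [ 574.7966  -123.79386] [ 532.6295  -130.29906] [ 621.1976  -115.90053] 9.192291 13.09630092172482
317 ((580.1835327148438, -169.9972381591797), (117.76744079589844, 289.8199157714844), 8.96243953704834)
[ 658. -289.] [ 652. -258.] [ 649. -228.] [ 643. -198.] [ 639. -168.] [ 633. -138.] [ 630. -108.] [624. -78.] [620. -49.] [614. -20.] [583. -25.] [553. -30.] [523. -33.] [503. -46.] [507. -74.] [ 512. -103.] [ 515. -131.] [ 521. -160.] [ 524. -189.] [ 530. -218.] [ 533. -248.] [ 539. -277.] [ 544. -307.] [ 567. -311.] [ 598. -308.] [ 622. -302.] [ 653. -298.] 
grip 144 ((581.543212890625, 128.33741760253906), (29.31743812561035, 22.428255081176758), 3.741039752960205) [580.32042254 127.92169242 195.54398106]
base ((592.7164306640625, 126.87586212158203), (119.4483871459961, 90.06094360351562), 2.6279120445251465) [[530.9904  169.12065]
 [535.1197   79.15441]
 [654.44244  84.63107]
 [650.3132  174.59732]]
d [ 0.5931 -0.4791 -0.0095] a [-1.100e-03 -1.000e-04  2.467e-01] rows 15.2501510994646 1.6445382794422787
```

```bash
for i in 1; do python3 -m pendant '[{"dx":0.19,"dy":-0.153},{"dx":0.19,"dy":-0.153},{"dx":0.19,"dy":-0.153},{"dx":0.19,"dy":-0.153},{"dx":0.19,"dy":-0.153}]' 1; done
python3 -m pendant '[{"dx":0.19,"dy":-0.153},{"dx":0.19,"dy":-0.153},{"dx":0.19,"dy":-0.153},{"dx":0.19,"dy":-0.153},{"dx":0.19,"dy":-0.153}]'
python3 -m pendant '[{"dx":0.19,"dy":-0.153},{"dx":0.19,"dy":-0.153},{"dx":0.19,"dy":-0.153},{"dx":0.19,"dy":-0.153},{"dx":0.19,"dy":-0.153}]'
python3 - <<'E'
from h import *
c=snap('scene','scene1.png'); to(581,128,260,2.7)
E
```

```text
d [ 0.5931 -0.4791 -0.0095] a [-9.000e-04 -1.000e-04  2.467e-01] rows 15.250438400040489 1.644494387407595schema error: expected keys dx, dy, dz, ax, ay, az
schema error: expected keys dx, dy, dz, ax, ay, az
schema error: expected keys dx, dy, dz, ax, ay, az
```

View pics/scene1.png

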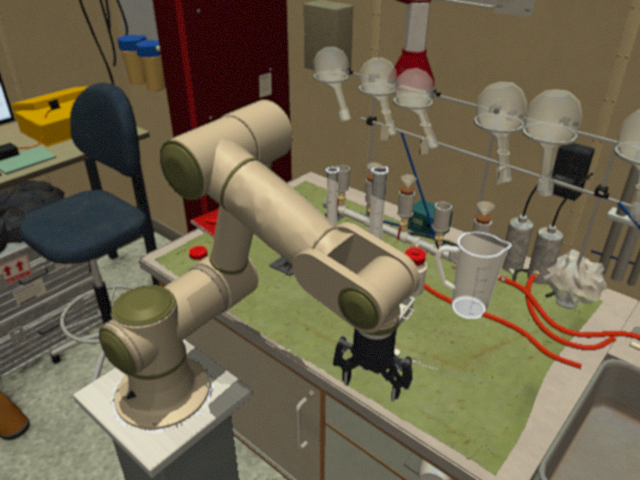

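The moves were refused because every row needs all six keys, and the picture shows the arm where it started. I'll type the rows in full.

```bash
python3 -m pendant '[{"dx":0.19,"dy":-0.153,"dz":0,"ax":0,"ay":0,"az":0},{"dx":0.19,"dy":-0.153,"dz":0,"ax":0,"ay":0,"az":0},{"dx":0.19,"dy":-0.153,"dz":0,"ax":0,"ay":0,"az":0},{"dx":0.19,"dy":-0.153,"dz":0,"ax":0,"ay":0,"az":0},{"dx":0.19,"dy":-0.153,"dz":0,"ax":0,"ay":0,"az":0}]' 1
python3 -m pendant '[{"dx":0.19,"dy":-0.153,"dz":0,"ax":0,"ay":0,"az":0},{"dx":0.19,"dy":-0.153,"dz":0,"ax":0,"ay":0,"az":0},{"dx":0.19,"dy":-0.153,"dz":0,"ax":0,"ay":0,"az":0},{"dx":0.19,"dy":-0.153,"dz":0,"ax":0,"ay":0,"az":0},{"dx":0.19,"dy":-0.153,"dz":0,"ax":0,"ay":0,"az":0}]'
python3 -c "
from h import *
to(581,128,260,2.7)"
```

```text
time: 0.65
position: [290.3, -298.9, 250.2]
tcp_rot: [-0.0, 0.989, 0.146, 0.0]
contact_force: [1.0, 0.7, 0.3]
gripper_width: 85.2
grasp_force: 0.0
time: 1.15
position: [427.9, -97.3, 250.3]
tcp_rot: [0.0, 0.989, 0.147, 0.0]
contact_force: [0.4, -0.9, 0.1]
gripper_width: 85.3
grasp_force: 0.0
d [ 0.2119 -0.1712 -0.0096] a [ 0.000e+00 -2.000e-04  2.473e-01] rows 5.451249528361712 1.6489082613247779
```

```bash
python3 - <<'E'
from h import *
c=snap('scene','scene2.png'); P=cloud(c); hsv=cv2.cvtColor(c['color'],cv2.COLOR_RGB2HSV)
m=(hsv[...,0]<16)&(hsv[...,0]>5)&(hsv[...,1]>170)&(hsv[...,2]>90)&(abs(P[...,0]-581)<60)&(abs(P[...,1]-128)<60)
print(m.sum()); 
if m.sum(): print(P[m].min(0),P[m].max(0)); v,u=np.nonzero(m); print(u.min(),u.max(),v.min(),v.max())
E
python3 -m pendant '[{"dx":0.2,"dy":-0.16,"dz":-0.01,"ax":0,"ay":0,"az":0.12},{"dx":0.2,"dy":-0.16,"dz":-0.01,"ax":0,"ay":0,"az":0.247},{"dx":0.2,"dy":-0.16,"dz":-0.01,"ax":0,"ay":0,"az":0.247},{"dx":0.212,"dy":-0.171,"dz":-0.01,"ax":0,"ay":0,"az":0.247},{"dx":0.212,"dy":-0.171,"dz":-0.01,"ax":0,"ay":0,"az":0.247}]'
python3 - <<'E'
from h import *
to(581,128,169,2.7); c=snap('scene','scene3.png'); P=cloud(c)
hsv=cv2.cvtColor(c['color'],cv2.COLOR_RGB2HSV)
m=(hsv[...,0]<16)&(hsv[...,0]>5)&(hsv[...,1]>170)&(hsv[...,2]>90)&(abs(P[...,0]-581)<60)&(abs(P[...,1]-128)<60)
print(m.sum())
if m.sum(): print(P[m].min(0),P[m].max(0))
E
```

```text
23
[571.15548214 109.19130507 160.67003015] [591.93577116 119.05030593 186.87502554]
289 292 217 224
time: 1.7
position: [564.6, 102.6, 259.1]
tcp_rot: [0.0, 1.0, 0.023, -0.0]
contact_force: [0.3, -1.2, 0.1]
gripper_width: 85.3
grasp_force: 0.0
d [ 0.0176 -0.0246  0.0901] a [ 0.0001  0.0003 -0.0002] rows 1.901531649052233 0.0024729519578633925
132
[562.26648265 107.46867178 148.28555516] [591.50766618 138.20092197 197.20624966]
```

View pics/scene3.png

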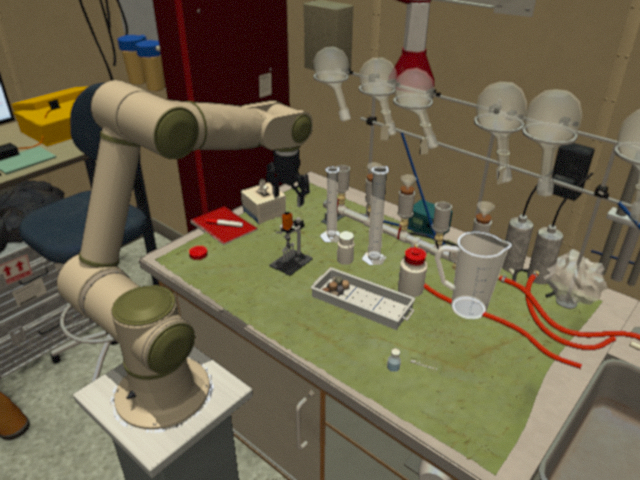

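The scene view shows the rake upright in the stand, with the grip at pixel (287,221), and nothing in the arm's way. It also shows the tray at (362,298). The grip height agrees between the two views (top at about 195 mm), so I'll grasp.

```bash
python3 -m pendant '[{"dx":0.017,"dy":-0.0246,"dz":0,"ax":0,"ay":0,"az":0},{"dx":0.017,"dy":-0.0246,"dz":0.03,"ax":0,"ay":0,"az":0},{"dx":0.017,"dy":-0.0246,"dz":0.06,"ax":0,"ay":0,"az":0},{"dx":0.017,"dy":-0.0246,"dz":0.087,"ax":0,"ay":0,"az":0},{"dx":0.017,"dy":-0.0246,"dz":0.087,"ax":0,"ay":0,"az":0}]' 1
python3 -m pendant '[{"dx":0,"dy":0,"dz":0,"ax":0,"ay":0,"az":0},{"dx":0,"dy":0,"dz":0,"ax":0,"ay":0,"az":0},{"dx":0,"dy":0,"dz":0,"ax":0,"ay":0,"az":0},{"dx":0,"dy":0,"dz":0,"ax":0,"ay":0,"az":0},{"dx":0,"dy":0,"dz":0,"ax":0,"ay":0,"az":0}]' -1
python3 -c "
from h import *
to(580,128,172,2.7)"
```

```text
time: 2.25
position: [578.0, 125.9, 168.6]
tcp_rot: [-0.0, 1.0, 0.023, -0.004]
contact_force: [-1.0, -0.2, 1.1]
gripper_width: 84.9
grasp_force: 0.0
time: 2.75
position: [580.0, 126.1, 173.2]
tcp_rot: [0.0, 1.0, 0.023, 0.001]
contact_force: [-0.9, -0.1, 4.8]
gripper_width: 23.3
grasp_force: 59.1
d [ 0.0001 -0.0019  0.0012] a [ 0.0001 -0.0015 -0.0003] rows 0.045828442052983545 0.01018436217541338
```

```bash
python3 -m pendant '[{"dx":0,"dy":0,"dz":-0.005,"ax":0,"ay":0,"az":0},{"dx":0,"dy":0,"dz":-0.011,"ax":0,"ay":0,"az":0},{"dx":0,"dy":0,"dz":-0.013,"ax":0,"ay":0,"az":0},{"dx":0,"dy":0,"dz":-0.013,"ax":0,"ay":0,"az":0},{"dx":0,"dy":0,"dz":-0.013,"ax":0,"ay":0,"az":0}]'
python3 -m pendant '[{"dx":-0.02,"dy":0,"dz":0,"ax":0,"ay":0,"az":0},{"dx":-0.045,"dy":0,"dz":0,"ax":0,"ay":0,"az":0},{"dx":-0.07,"dy":0,"dz":0,"ax":0,"ay":0,"az":0},{"dx":-0.095,"dy":0,"dz":0,"ax":0,"ay":0,"az":0},{"dx":-0.11,"dy":0,"dz":0,"ax":0,"ay":0,"az":0}]'
python3 -m pendant '[{"dx":-0.01,"dy":0,"dz":-0.03,"ax":0,"ay":0,"az":0},{"dx":-0.01,"dy":0,"dz":-0.06,"ax":0,"ay":0,"az":0},{"dx":-0.01,"dy":0,"dz":-0.07,"ax":0,"ay":0,"az":0},{"dx":-0.01,"dy":0,"dz":-0.07,"ax":0,"ay":0,"az":0},{"dx":-0.01,"dy":0,"dz":-0.07,"ax":0,"ay":0,"az":0}]'
python3 - <<'E'
from h import *
print(sensors.get_obs())
c=snap('scene','scene4.png'); P=cloud(c)
p=sensors.get_obs()['position']
m=(abs(P[...,0]-p[0])<45)&(abs(P[...,1]-p[1])<45)&(P[...,2]<230)&(P[...,2]>40)
Q=P[m]; hsv=cv2.cvtColor(c['color'],cv2.COLOR_RGB2HSV)[m]
o=(hsv[:,0]<16)&(hsv[:,0]>5)&(hsv[:,1]>170)&(hsv[:,2]>90)
print('orange',o.sum(),Q[o].min(0),Q[o].max(0)); print('lowest',np.sort(Q[:,2])[:15])
C=c['color']; v,u=np.nonzero(m); u0,v0=int(u.mean()),int(v.mean())
cv2.imwrite('pics/crop4.png',cv2.resize(C[v0-50:v0+60,u0-70:u0+70],None,fx=5,fy=5,interpolation=cv2.INTER_CUBIC)[:,:,::-1])
E
```

```text
time: 3.25
position: [579.6, 126.1, 185.1]
tcp_rot: [-0.0, 1.0, 0.023, -0.0]
contact_force: [1.1, -0.5, -1.5]
gripper_width: 23.7
grasp_force: 58.6
time: 3.75
position: [468.2, 121.0, 185.1]
tcp_rot: [-0.0, 1.0, 0.023, -0.0]
contact_force: [-0.3, -0.5, -1.5]
gripper_width: 23.3
grasp_force: 58.7
time: 4.25
position: [459.5, 120.4, 253.8]
tcp_rot: [-0.0, 1.0, 0.023, -0.001]
contact_force: [-0.4, -0.2, -1.6]
gripper_width: 22.9
grasp_force: 59.1
{'time': 4.25, 'q': array([8.97431043e-03, 2.00638941e-01, 1.63385530e+00, 3.49870880e-05,
       1.30929444e+00, 1.53304837e+00]), 'joint_vel': array([-0.00025606,  0.00903812,  0.00871759,  0.00069698,  0.00315761,
        0.00122805]), 'joint_efforts': array([ 7.02028116e-02, -3.78125668e+01, -2.73456699e+01,  2.34023457e-03,
        1.11471603e-02,  7.99930405e-06]), 'position': array([459.48361445, 120.43632945, 253.8347803 ]), 'tcp_rot': array([-3.26884764e-05,  9.99726644e-01,  2.33544531e-02, -1.09765748e-03]), 'contact_force': array([-0.44030002, -0.1839868 , -1.6366557 ]), 'wrist_torque': array([-0.01784221,  0.05378436,  0.02821176]), 'grasp_force': 59.11661088466644, 'gripper_width': 22.91775760905091}Traceback (most recent call last):
  File "<stdin>", line 8, in <module>
    return umr_minimum(a, axis, None, out, keepdims, initial, where)
ValueError: zero-size array to reduction operation minimum which has no identity
```

```bash
cat >> h.py <<'E'
T0=np.array([580,-169.5]); YAW=9.1; ca,sa=np.cos(np.radians(YAW)),np.sin(np.radians(YAW))
def tray(xy): d=np.asarray(xy)[...,:2]-T0; return np.stack([d[...,0]*ca+d[...,1]*sa,-d[...,0]*sa+d[...,1]*ca],-1)
def wtray(x,y): return T0+np.array([x*ca-y*sa,x*sa+y*ca])
def tt(x,y,z): w=wtray(x,y); to(w[0],w[1],z,YAW)
def hmap(c,f):
    """height map of the tray, 2 mm cells, +x up, +y left"""
    P=cloud(c).reshape(-1,3); t=tray(P[:,:2]); H=np.zeros((68,152),np.float32); A=np.zeros((68,152,3),np.uint8)
    k=(abs(t[:,0])<66)&(abs(t[:,1])<150)&(P[:,2]<120); i=((67-t[k,0])/2).astype(int); j=((151-t[k,1])/2).astype(int)
    big=np.zeros((600,760,3),np.uint8)
    g=lambda x,y,z:None
    # rectified colour (plane bed+18) and height text
    xs=np.arange(60,-60,-.4); ys=np.arange(146,-146,-.4); X,Y=np.meshgrid(xs,ys,indexing='ij')
    W=np.stack([T0[0]+X*ca-Y*sa,T0[1]+X*sa+Y*ca,np.full_like(X,28)],-1)
    q=(W-np.array(c['origin']))@RR(c['rotation']); s=q[...,:2]/q[...,2:]; r2=(s**2).sum(-1,keepdims=True)
    s=s*(1+float(c['k1'])*r2); K=c['camera_matrix']; u=(s[...,0]*K[0,0]+K[0,2]).astype(np.float32); v=(s[...,1]*K[1,1]+K[1,2]).astype(np.float32)
    col=cv2.remap(c['color'],u,v,cv2.INTER_CUBIC); z=cv2.remap(c['z_map'],u,v,cv2.INTER_NEAREST); 
    Pz=(np.array(c['origin'])[2]+(np.stack([(u-K[0,2])/K[0,0],(v-K[1,2])/K[1,1],np.ones_like(u)],-1)@RR(c['rotation']).T)[...,2]*z)
    hm=cv2.applyColorMap(np.clip((Pz-12)*4.5,0,255).astype(np.uint8),cv2.COLORMAP_JET)
    out=np.vstack([col[:,:,::-1],hm])
    for yy in range(-120,121,30): cv2.putText(out,str(yy),(int((146-yy)/.4)-12,12),0,.4,(0,0,255),1)
    cv2.imwrite('pics/'+f,out); return Pz
E
python3 - <<'E'
from h import *
c=load('top0'); hmap(c,'tray0.png')
P=cloud(c).reshape(-1,3); t=tray(P); k=(abs(t[:,0])<46)&(t[:,1]>35)&(t[:,1]<140)&(P[:,2]>22)
for x in range(-45,45,10):
    m=k&(abs(t[:,0]-x)<5); o=np.argsort(-t[m,1]); print(x,[(int(a),int(b-12)) for a,b in zip(t[m,1][o],P[m,2][o])][:40:2])
tt(24,129,254)
E
```

```text
-45 [(139, 34), (137, 31), (114, 20), (112, 12), (109, 20), (107, 22), (104, 20), (85, 18), (80, 20), (78, 24), (75, 22), (75, 14), (72, 14), (70, 19)]
-35 [(139, 32), (138, 33), (136, 28), (120, 16), (118, 23), (116, 17), (115, 18), (114, 23), (114, 17), (112, 19), (111, 19), (110, 21), (108, 19), (108, 21), (106, 26), (105, 20), (104, 20), (103, 21), (101, 21), (101, 24)]
-25 [(139, 33), (139, 33), (137, 31), (137, 33), (119, 12), (117, 19), (115, 25), (114, 24), (113, 30), (112, 17), (111, 24), (109, 17), (109, 21), (107, 20), (106, 21), (105, 21), (104, 22), (102, 21), (102, 29), (100, 33)]
-15 [(138, 32), (138, 36), (113, 18), (112, 14), (108, 18), (107, 11), (105, 16), (102, 35), (102, 29), (101, 36), (99, 39), (99, 42), (97, 41), (97, 42), (95, 45), (94, 42), (93, 46), (91, 39), (90, 41), (89, 41)]
-5 [(139, 33), (139, 32), (138, 30), (137, 32), (119, 17), (118, 21), (116, 25), (116, 12), (114, 13), (114, 15), (113, 21), (111, 18), (111, 21), (109, 20), (108, 21), (107, 19), (106, 23), (104, 19), (104, 19), (102, 23)]
5 [(139, 31), (137, 34), (120, 10), (118, 19), (117, 21), (
[... 222 characters left out ...]
107, 18), (104, 29), (102, 30), (101, 35), (101, 36), (100, 39), (99, 39), (97, 37), (97, 42), (96, 43), (95, 36), (94, 41), (93, 43), (92, 40), (90, 45)]
25 [(139, 34), (137, 33), (136, 29), (116, 14), (116, 18), (114, 13), (114, 20), (112, 15), (112, 21), (111, 22), (110, 14), (109, 22), (109, 22), (107, 22), (106, 22), (104, 12), (104, 16), (103, 27), (101, 20), (100, 35)]
35 [(138, 32), (138, 32), (136, 34), (120, 16), (118, 18), (117, 21), (116, 24), (115, 23), (113, 21), (112, 24), (111, 22), (110, 22), (108, 20), (106, 27), (105, 26), (104, 19), (103, 26), (102, 21), (101, 26), (99, 25)]
d [ 0.1163  0.1644 -0.0007] a [-0.0003  0.0028 -0.1121] rows 4.0275720504409795 0.7476542162096118
```

View pics/tray0.png

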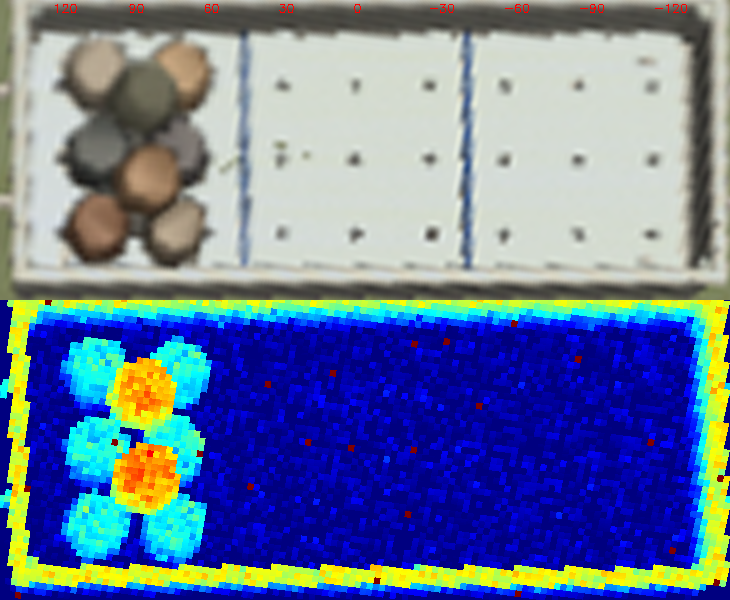

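The rectified tray view shows six stones on the bed: three columns at x≈-31, 0 and +31, in rows at y≈106 and 75. Two more lie on top, at (±16, 90). The gap behind the heap is about 14 mm. I'll enter there at x=+23, which takes two columns and leaves the third.

```bash
python3 -c "
from h import *
tt(23,128,254)"
python3 -m pendant '[{"dx":0.116,"dy":0.165,"dz":0,"ax":0,"ay":0,"az":-0.112},{"dx":0.116,"dy":0.165,"dz":0,"ax":0,"ay":0,"az":-0.112},{"dx":0.116,"dy":0.165,"dz":0,"ax":0,"ay":0,"az":-0.112},{"dx":0.116,"dy":0.165,"dz":0,"ax":0,"ay":0,"az":-0.112},{"dx":0.116,"dy":0.165,"dz":0,"ax":0,"ay":0,"az":-0.112}]'
python3 -c "
from h import *
tt(23,128,180)"
```

```text
d [ 0.1155  0.1655 -0.0007] a [-0.0003  0.0028 -0.1121] rows 4.03552306043584 0.7476542162096118
time: 4.8
position: [585.2, -43.5, 252.2]
tcp_rot: [-0.0, 0.997, 0.077, -0.002]
contact_force: [-0.9, 0.8, -2.0]
gripper_width: 23.1
grasp_force: 59.7
d [-0.0018 -0.0044  0.0722] a [-0.0003  0.003  -0.0048] rows 1.446857453286463 0.03754417724388677
```

```bash
python3 -m pendant '[{"dx":0,"dy":0,"dz":0.02,"ax":0,"ay":0,"az":0},{"dx":0,"dy":0,"dz":0.04,"ax":0,"ay":0,"az":0},{"dx":0,"dy":0,"dz":0.04,"ax":0,"ay":0,"az":0},{"dx":0,"dy":0,"dz":0.04,"ax":0,"ay":0,"az":0}]'
python3 - <<'E'
from h import *
s=sensors.get_obs();print(s['contact_force'],s['wrist_torque'])
tt(23,128,172)
c=snap('top','top2.png'); 
P=cloud(c); img=c['color'].astype(int)
g=(P[...,2]>20); hmap(c,'tray2.png')
E
```

```text
time: 5.2
position: [583.2, -38.7, 214.9]
tcp_rot: [-0.0, 0.997, 0.079, -0.001]
contact_force: [0.1, 0.3, -1.4]
gripper_width: 23.3
grasp_force: 59.5
[ 0.08056461  0.27219894 -1.36253447] [-0.00389807  0.00650654  0.0380012 ]
d [-0.0009  0.0007  0.0429] a [-0.0006  0.0012  0.0003] rows 0.8592468466666844 0.00902227571454791
```

View pics/tray2.png

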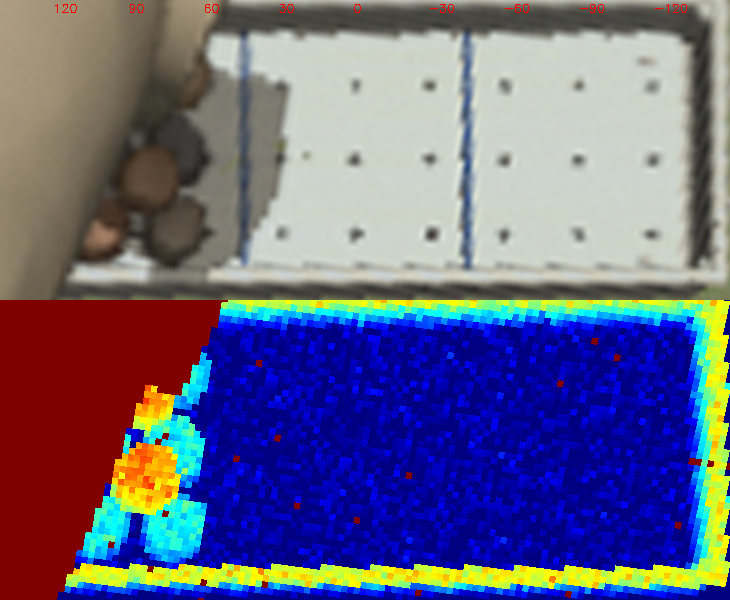

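The arm hides that end of the tray in the top view. I'll measure the rake head from the scene view instead.

Run:
```python
from h import *
c=snap('scene','scene5.png'); P=cloud(c); t=tray(P)
z=P[...,2]; m=(abs(t[...,0]-23)<40)&(abs(t[...,1]-128)<35)&(z>50)&(z<185)
for a in range(50,185,6):
    k=m&(z>=a)&(z<a+6)
    if k.sum(): print(a,k.sum(),np.round(np.percentile(t[k],[5,50,95],axis=0)).astype(int).tolist())
v,u=np.nonzero(m); u0,v0=int(np.median(u)),int(np.median(v)); print(u0,v0)
cv2.imwrite('pics/crop5.png',cv2.resize(c['color'][v0-45:v0+65,u0-60:u0+80],None,fx=5,fy=5,interpolation=cv2.INTER_CUBIC)[:,:,::-1])
```

```text
50 9 [[-13, 95], [12, 97], [18, 118]]
74 9 [[4, 127], [37, 128], [50, 133]]
80 13 [[0, 127], [18, 128], [47, 131]]
86 11 [[1, 128], [15, 129], [41, 133]]
92 16 [[2, 125], [30, 128], [48, 133]]
98 10 [[0, 125], [33, 128], [49, 130]]
104 7 [[0, 126], [4, 128], [36, 132]]
110 18 [[0, 124], [18, 126], [45, 131]]
116 30 [[4, 122], [24, 128], [49, 132]]
122 4 [[9, 126], [20, 128], [24, 132]]
128 6 [[16, 121], [23, 125], [30, 129]]
134 7 [[19, 124], [22, 127], [25, 131]]
140 6 [[21, 121], [23, 130], [26, 142]]
146 17 [[14, 122], [21, 128], [25, 144]]
152 8 [[17, 122], [24, 125], [30, 132]]
158 8 [[18, 123], [21, 128], [26, 134]]
164 4 [[18, 126], [19, 129], [20, 131]]
170 3 [[13, 121], [16, 125], [17, 137]]
176 25 [[7, 112], [13, 122], [35, 144]]
182 26 [[7, 112], [16, 125], [36, 141]]
329 252
```

View pics/crop5.png

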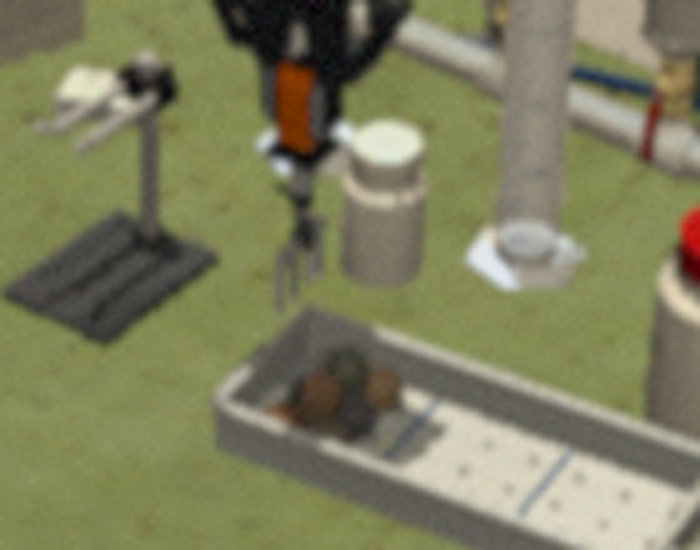

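The scene view shows the rake held upright, with the head above the gap behind the heap. It spans x≈0 to 50, sits at y≈128, and its tips are at z≈73. I expect contact near TCP z=153. Descending, then feeling for the bed.

```bash
cat > g.py <<'E'
import sys; from h import *
s=sensors.get_obs(); f=s['contact_force']; print('z',round(s['position'][2],1),'F',np.round(f,1),'t',np.round(s['wrist_torque'],2),'tray',np.round(tray(s['position']),1))
sys.exit(int(f[2]>float(sys.argv[1])))
E
python3 -m pendant '[{"dx":0,"dy":0,"dz":0.02,"ax":0,"ay":0,"az":0},{"dx":0,"dy":0,"dz":0.04,"ax":0,"ay":0,"az":0},{"dx":0,"dy":0,"dz":0.052,"ax":0,"ay":0,"az":0},{"dx":0,"dy":0,"dz":0.054,"ax":0,"ay":0,"az":0},{"dx":0,"dy":0,"dz":0.054,"ax":0,"ay":0,"az":0}]' | head -1; python3 g.py 1.5 &&
python3 -m pendant '[{"dx":0,"dy":0,"dz":0.001,"ax":0,"ay":0,"az":0},{"dx":0,"dy":0,"dz":0.002,"ax":0,"ay":0,"az":0}]' | head -1; python3 g.py 1.5 &&
python3 -m pendant '[{"dx":0,"dy":0,"dz":0.001,"ax":0,"ay":0,"az":0},{"dx":0,"dy":0,"dz":0.002,"ax":0,"ay":0,"az":0}]' | head -1; python3 g.py 1.5 &&
python3 -m pendant '[{"dx":0,"dy":0,"dz":0.001,"ax":0,"ay":0,"az":0},{"dx":0,"dy":0,"dz":0.001,"ax":0,"ay":0,"az":0}]' | head -1; python3 g.py 1.5 &&
python3 -m pendant '[{"dx":0,"dy":0,"dz":0.001,"ax":0,"ay":0,"az":0},{"dx":0,"dy":0,"dz":0.001,"ax":0,"ay":0,"az":0}]' | head -1; python3 g.py 1.5 &&
python3 -m pendant '[{"dx":0,"dy":0,"dz":0.001,"ax":0,"ay":0,"az":0},{"dx":0,"dy":0,"dz":0.001,"ax":0,"ay":0,"az":0}]' | head -1; python3 g.py 1.5 &&
python3 -m pendant '[{"dx":0,"dy":0,"dz":0.001,"ax":0,"ay":0,"az":0},{"dx":0,"dy":0,"dz":0.001,"ax":0,"ay":0,"az":0}]' | head -1; python3 g.py 1.5 &&
python3 -m pendant '[{"dx":0,"dy":0,"dz":0.001,"ax":0,"ay":0,"az":0},{"dx":0,"dy":0,"dz":0.001,"ax":0,"ay":0,"az":0}]' | head -1; python3 g.py 1.5
```

```text
time: 5.8
z 161.9 F [-0.1 -0.4 -2.3] t [-0.03  0.03  0.03] tray [ 24.3 128.3]
time: 6.0
z 160.1 F [ 0.7 -1.1 -1. ] t [ 0.01  0.06 -0.06] tray [ 24.3 128.3]
time: 6.2
z 157.5 F [ 0.3 -0.1 -2. ] t [-0.04 -0.03 -0.  ] tray [ 24.2 128.4]
time: 6.4
z 156.2 F [ 0.3  0.4 -1.9] t [-0.01 -0.   -0.  ] tray [ 24.  128.4]
time: 6.6
z 155.2 F [-0.   0.7 -2.2] t [-0.03 -0.02 -0.04] tray [ 24.  128.4]
time: 6.8
z 154.2 F [ 0.1 -0.5 -1.7] t [-0.01  0.05 -0.01] tray [ 24.  128.4]
time: 7.0
z 153.1 F [-0.1 -0.8 -1.8] t [-0.01 -0.02  0.01] tray [ 24.  128.4]
time: 7.2
z 152.4 F [-0.4 -0.3  0.1] t [ 0.01  0.02 -0.  ] tray [ 24.1 128.4]
```

```bash
python3 -m pendant '[{"dx":0,"dy":0,"dz":0.0005,"ax":0,"ay":0,"az":0},{"dx":0,"dy":0,"dz":0.0005,"ax":0,"ay":0,"az":0}]' | head -1; python3 g.py 9;  python3 -m pendant '[{"dx":0,"dy":0,"dz":0,"ax":0,"ay":0,"az":0}]' | head -1; python3 g.py 9
```

```text
time: 7.4
z 152.0 F [-1.5  0.2  1.6] t [0.05 0.08 0.01] tray [ 24.1 128.3]
time: 7.5
z 152.0 F [-0.8  0.5  1.6] t [0.01 0.06 0.01] tray [ 24.1 128.3]
```

```bash
python3 -m pendant '[{"dx":-0.001,"dy":0.005,"dz":0,"ax":0,"ay":0,"az":0},{"dx":-0.001,"dy":0.011,"dz":0,"ax":0,"ay":0,"az":0},{"dx":-0.001,"dy":0.017,"dz":0,"ax":0,"ay":0,"az":0},{"dx":-0.001,"dy":0.023,"dz":0,"ax":0,"ay":0,"az":0},{"dx":-0.001,"dy":0.03,"dz":0,"ax":0,"ay":0,"az":0}]' | head -1; python3 g.py 8 &&
python3 -m pendant '[{"dx":0,"dy":0.007,"dz":0,"ax":0,"ay":0,"az":0},{"dx":0,"dy":0.014,"dz":0,"ax":0,"ay":0,"az":0},{"dx":0,"dy":0.021,"dz":0,"ax":0,"ay":0,"az":0},{"dx":0,"dy":0.028,"dz":0,"ax":0,"ay":0,"az":0},{"dx":0,"dy":0.035,"dz":0,"ax":0,"ay":0,"az":0}]' | head -1; python3 g.py 8
```

```text
time: 8.0
z 151.8 F [-0.3  4.8  3. ] t [ 1.33  0.16 -0.02] tray [23.  98.1]
time: 8.5
z 151.8 F [-0.9  4.2  3.2] t [1.27 0.25 0.02] tray [23.  62.8]
```

```bash
python3 -m pendant '[{"dx":0,"dy":0.007,"dz":0,"ax":0,"ay":0,"az":0},{"dx":0,"dy":0.014,"dz":0,"ax":0,"ay":0,"az":0},{"dx":0,"dy":0.021,"dz":0,"ax":0,"ay":0,"az":0},{"dx":0,"dy":0.028,"dz":0,"ax":0,"ay":0,"az":0},{"dx":0,"dy":0.035,"dz":0,"ax":0,"ay":0,"az":0}]' | head -1; python3 g.py 8 &&
python3 -m pendant '[{"dx":0,"dy":0.007,"dz":0,"ax":0,"ay":0,"az":0},{"dx":0,"dy":0.014,"dz":0,"ax":0,"ay":0,"az":0},{"dx":0,"dy":0.021,"dz":0,"ax":0,"ay":0,"az":0},{"dx":0,"dy":0.028,"dz":0,"ax":0,"ay":0,"az":0},{"dx":0,"dy":0.035,"dz":0,"ax":0,"ay":0,"az":0}]' | head -1; python3 g.py 8
python3 - <<'E'
from h import *
c=snap('top','top6.png'); hmap(c,'tray6.png')
s=snap('scene','scene6.png'); a=cv2.imread('pics/tray6.png'); a=cv2.resize(a,None,fx=.5,fy=.5)
b=cv2.resize(s['color'][225:325,285:425,::-1],(420,300),interpolation=cv2.INTER_CUBIC)
cv2.imwrite('pics/look6.png',np.hstack([a[:300],b[:a.shape[0]]]))
E
```

```text
time: 9.0
z 151.8 F [-0.4  4.   2.7] t [1.23 0.3  0.02] tray [23.  27.8]
time: 9.5
z 151.8 F [-1.9  5.3  1.5] t [1.24 0.28 0.03] tray [23.  -7.2]
```

View pics/look6.png

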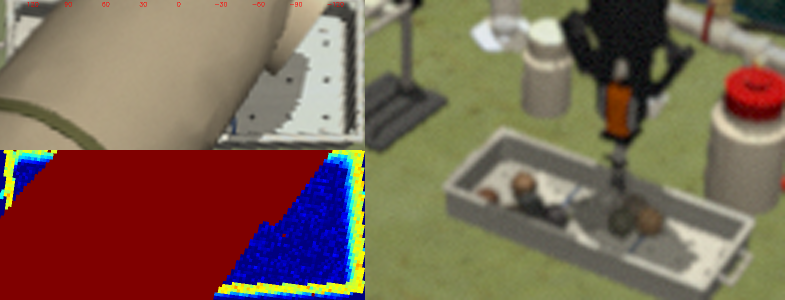

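The scene crop shows the rake mid-tray, with two or three stones (olive, brown) ahead of it at pixel (635,220). Several more are left in the +y field near (520,195). From here I'll read stone positions numerically from the depth, before lifting.

```bash
cat >> h.py <<'E'
NAMES={'grey-brown':0}
def grid(cs,zmax=62):
    """text map: max height above bed (mm) in 10 mm cells; +x up, +y left"""
    G=np.full((11,28),-1)
    for c in cs:
        P=cloud(c).reshape(-1,3); t=tray(P); k=(abs(t[:,0])<49)&(abs(t[:,1])<133)&(P[:,2]<zmax)&(P[:,2]>5)
        i=((55-t[k,0])//10).astype(int); j=((140-t[k,1])//10).astype(int)
        for a in range(11):
            for b in range(28):
                h=P[k,2][(i==a)&(j==b)]-12
                if len(h)>1: G[a,b]=max(G[a,b],int(np.percentile(h,80)))
    print('y    '+''.join('%4d'%(135-10*b) for b in range(28)))
    for a in range(11): print('x%4d'%(50-10*a)+''.join('%4s'%('.' if g<0 else ('-' if g<7 else g)) for g in G[a]))
E
python3 -c "
from h import *
grid([load('scene6')])"
```

```text
y     135 125 115 105  95  85  75  65  55  45  35  25  15   5  -5 -15 -25 -35 -45 -55 -65 -75 -85 -95-105-115-125-135
x  50  20  32   9  29  26  19  32  12  18   8  27  21  33   .  20  30  24  33  29  15  16  23  30  33  31  15  28   .
x  40  10   -   -   -   .   -  20   -   -   -   -   -   -   .  42  39  19  20   .   -   -   -   -   -   -   -   .   .
x  30   .   -   -   .   .   -   -   -   -   -   -   -   -   -  25  21  20  23  23  20   -   -   -   -   -   -   .   .
x  20   .   -   -   .   .   .   -   -   -   -   -   -   -  16  44  46  19  22  22  17   -   -   -   -   -   -   .   .
x  10   -   -   -   -  24  26  21   -   .   -   -   -   -   -  42  35  22  20  18  19   -   -   -   -   -   -   .   .
x   0   .   -   -   -  18  24  25   .   .   .  10   -   -   -  37  32  19  10   .   -   -   -   -   -   -   -   .   .
x -10   -   .   .   -   -  23  19  21  19  22  20  13   -   -   -   -  10   -   -   -   -   -   -   -   -   -   .   .
x -20   .   .   .  20  14   .  21  18  20  21  20  18   -   .   -   .   -   -   -   -   .   -   .   .   -   -   .   .
x -30   .   .  21  22  21  16  19  20  17  21  23  21   .   .   .   .   .   .   .   .   .   .   .   .   .   .   .   .
x -40   .   .  19  23   .   .  23  24   .   .   .   .   .   .   .   .   .   .   .   .   .   .   .   .   .   .   .   .
x -50   .   .   .   .   .   .   .   .   .   .   .   .   .   .   .   .   .   .   .   .   .   .   .   .   .   .   .   .
```

The heap is already one layer: nothing stands above about 25 mm except the rake. Another 10 mm should put the front pair past -45 while the rear pair stays in the middle field. Then I'll lift, swing aside and look.

```bash
python3 -m pendant '[{"dx":0,"dy":0.005,"dz":0,"ax":0,"ay":0,"az":0},{"dx":0,"dy":0.01,"dz":0,"ax":0,"ay":0,"az":0},{"dx":0,"dy":0.01,"dz":0,"ax":0,"ay":0,"az":0},{"dx":0,"dy":0.007,"dz":0,"ax":0,"ay":0,"az":0},{"dx":0,"dy":0.007,"dz":-0.004,"ax":0,"ay":0,"az":0}]' | head -1; python3 g.py 8
python3 -m pendant '[{"dx":0,"dy":0,"dz":-0.02,"ax":0,"ay":0,"az":0},{"dx":0,"dy":0,"dz":-0.05,"ax":0,"ay":0,"az":0},{"dx":0,"dy":0,"dz":-0.09,"ax":0,"ay":0,"az":0},{"dx":0,"dy":0,"dz":-0.1,"ax":0,"ay":0,"az":0},{"dx":0,"dy":0,"dz":-0.1,"ax":0,"ay":0,"az":0}]' | head -1; python3 g.py 8
python3 -m pendant '[{"dx":-0.07,"dy":-0.24,"dz":0,"ax":0,"ay":0,"az":0},{"dx":-0.07,"dy":-0.24,"dz":0,"ax":0,"ay":0,"az":0},{"dx":-0.07,"dy":-0.24,"dz":0,"ax":0,"ay":0,"az":0},{"dx":-0.07,"dy":-0.24,"dz":0,"ax":0,"ay":0,"az":0},{"dx":-0.07,"dy":-0.24,"dz":0,"ax":0,"ay":0,"az":0}]' | head -1; python3 g.py 8
python3 - <<'E'
from h import *
c=snap('top','top7.png'); s=snap('scene','scene7.png'); grid([c]); 
to(471,121,252,2.7)
E
```

```text
time: 10.1
z 155.3 F [ 0.1  0.6 -1.1] t [ 0.03 -0.   -0.05] tray [ 22.8 -13.5]
time: 10.6
z 257.0 F [ 0.6 -0.3 -2.6] t [0.02 0.02 0.05] tray [ 23.3 -13.7]
time: 11.1
z 253.7 F [ 1.   0.5 -1.6] t [ 0.01 -0.02  0.04] tray [-48.6 228.3]
y     135 125 115 105  95  85  75  65  55  45  35  25  15   5  -5 -15 -25 -35 -45 -55 -65 -75 -85 -95-105-115-125-135
x  50   .   -   -   -   -   -   -   -   7   -   -   -   -   -   -   -  20  23   -   -   -   -   -   -   -   -   -  30
x  40   -   -   -   -   -   -   -   -   -   -   -   -   -   -   -  14  22  23  11  21   -   -   -   -   -   -   -  26
x  30   -   -   -   -   -   -   -   -   -   -   -   -   -   -   -   -  20  23  23  24  24   -   -   -   -   -   -  28
x  20   -   -   -   -  19  22   -   -   -   -   -   -   -   -   -   -  24  23  25  25  22   -   -   -   -   -   -  32
x  10   -   -   -   -  29  29  24   -   -   -   -   -   -   -   -  16  23  25  19  18   -   -   -   -   -   -   -  28
x   0   -   -   -   -  21  26  21  24   -   -   -   -   -   -   -   -  20  18   -   -   -   -   -   -   -   -   -  27
x -10   -   -   -   -   -   -  19  23  20  23  22  15   -   -   -   -   -   -   -   -   -   -   -   -   -   -   -  31
x -20   -   -  19  23  19   -  21  24  20  23  23  22   -   -   -   -   -   -   -   -   -   -   -   -   -   -   -  31
x -30   -   -  24  23  20  21  22  22   -  15  17   -   -   -   -   -   -   -   -   -   -   -   -   -   -   -   -  24
x -40   -   -  20  23  11  20  22  22   -   -   -   -   -   -   -   -   -   -   -   -   -   -   -   -   -   -   -  27
x -50   .   .   .   .   .  18  21  23   .   .   .   .   .   .   .   .   .   .   .   .   .   .   .   .   .   .   .   .
d [-0.0121 -0.073   0.0024] a [-0.0019  0.0036  0.1168] rows 1.4805640961111461 0.7790384317912318
```

Run:
```python
from h import *
hmap(load('top7'),'tray7.png')
```

```text
(no output)
```

View pics/tray7.png

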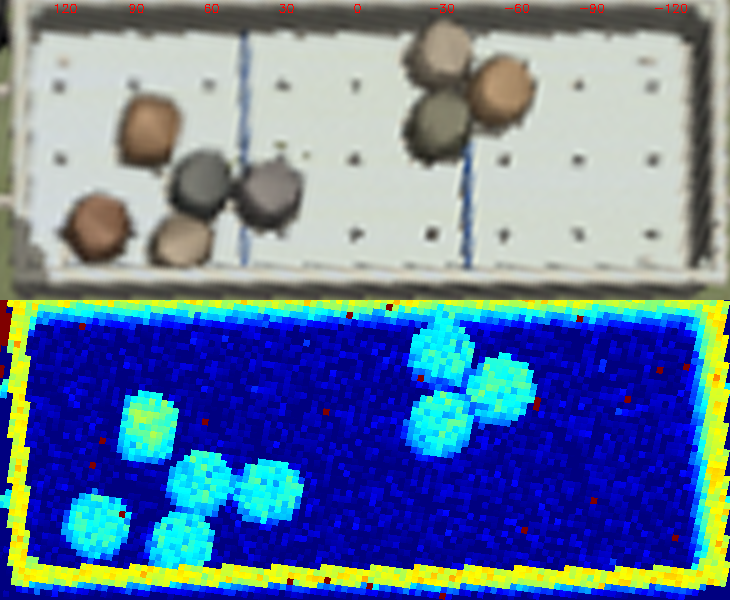

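The last picture shows all eight stones in one layer. Four are in +y, at (9,87), (-14,66), (-31,107) and (-38,73). Three are in the middle, at (-17,38), (41,-30) and (11,-29). One is in -y, at (24,-55). I'll push only (11,-29) on past -45, with the tines straddling it at head x=-4.

```bash
python3 -c "
from h import *
tt(-4,-4,250)"
python3 -m pendant '[{"dx":0.045,"dy":0.232,"dz":0,"ax":0,"ay":0,"az":0},{"dx":0.045,"dy":0.232,"dz":0,"ax":0,"ay":0,"az":0},{"dx":0.045,"dy":0.232,"dz":0,"ax":0,"ay":0,"az":0},{"dx":0.045,"dy":0.232,"dz":0,"ax":0,"ay":0,"az":0},{"dx":0.045,"dy":0.232,"dz":0,"ax":0,"ay":0,"az":0}]' | head -1
python3 -m pendant '[{"dx":0,"dy":0,"dz":0.01,"ax":0,"ay":0,"az":0},{"dx":0,"dy":0,"dz":0.04,"ax":0,"ay":0,"az":0},{"dx":0,"dy":0,"dz":0.04,"ax":0,"ay":0,"az":0},{"dx":0,"dy":0,"dz":0.04,"ax":0,"ay":0,"az":0}]' | head -1
python3 -c "
from h import *
tt(-4,-4,152)"
```

```text
d [0.044  0.2354 0.0036] a [-0.0021  0.0035  0.0051] rows 4.789791090579634 0.04340808184653844
time: 11.7
time: 12.1
d [-0.0016 -0.0011  0.0631] a [-0.0013  0.0018  0.0003] rows 1.2627606299448906 0.015265056064192335
```

```bash
python3 -m pendant '[{"dx":-0.0015,"dy":-0.001,"dz":0.02,"ax":0,"ay":0,"az":0},{"dx":-0.0015,"dy":-0.001,"dz":0.045,"ax":0,"ay":0,"az":0},{"dx":-0.0015,"dy":-0.001,"dz":0.057,"ax":0,"ay":0,"az":0},{"dx":-0.0015,"dy":-0.001,"dz":0.058,"ax":0,"ay":0,"az":0},{"dx":-0.0015,"dy":-0.001,"dz":0.058,"ax":0,"ay":0,"az":0}]' | head -1; python3 g.py 1 && 
python3 -m pendant '[{"dx":0,"dy":0,"dz":0.001,"ax":0,"ay":0,"az":0},{"dx":0,"dy":0,"dz":0.002,"ax":0,"ay":0,"az":0}]' | head -1; python3 g.py 0.5 &&
python3 -m pendant '[{"dx":0,"dy":0,"dz":0.001,"ax":0,"ay":0,"az":0},{"dx":0,"dy":0,"dz":0.001,"ax":0,"ay":0,"az":0}]' | head -1; python3 g.py 0.5 &&
python3 -m pendant '[{"dx":0,"dy":0,"dz":0.001,"ax":0,"ay":0,"az":0},{"dx":0,"dy":0,"dz":0.001,"ax":0,"ay":0,"az":0}]' | head -1; python3 g.py 0.5 &&
python3 -m pendant '[{"dx":0,"dy":0,"dz":0.0007,"ax":0,"ay":0,"az":0},{"dx":0,"dy":0,"dz":0.0007,"ax":0,"ay":0,"az":0}]' | head -1; python3 g.py 0.5
```

```text
time: 12.6
z 159.0 F [-0.1  0.6 -2.1] t [ 0.01 -0.   -0.03] tray [-3.  -4.8]
time: 12.8
z 156.8 F [ 0.2  0.5 -2.2] t [ 0.01  0.03 -0.01] tray [-3.1 -4.8]
time: 13.0
z 154.9 F [ 0.7  0.6 -1. ] t [-0.    0.02  0.  ] tray [-3.5 -4.7]
time: 13.2
z 153.7 F [-0.1 -0.4 -1.3] t [-0.06  0.03 -0.02] tray [-3.5 -4.6]
time: 13.4
z 153.0 F [ 0.1 -0.2 -1. ] t [ 0.    0.02 -0.02] tray [-3.5 -4.6]
```

```bash
python3 -m pendant '[{"dx":0,"dy":0,"dz":0.0009,"ax":0,"ay":0,"az":0},{"dx":0,"dy":0,"dz":0.0009,"ax":0,"ay":0,"az":0}]' | head -1; python3 g.py 4 &&
python3 -m pendant '[{"dx":0,"dy":0.004,"dz":0,"ax":0,"ay":0,"az":0},{"dx":0,"dy":0.008,"dz":0,"ax":0,"ay":0,"az":0},{"dx":0,"dy":0.013,"dz":0,"ax":0,"ay":0,"az":0},{"dx":0,"dy":0.018,"dz":0,"ax":0,"ay":0,"az":0},{"dx":0,"dy":0.023,"dz":0,"ax":0,"ay":0,"az":0}]' | head -1; python3 g.py 8 &&
python3 -m pendant '[{"dx":0,"dy":0.006,"dz":0,"ax":0,"ay":0,"az":0},{"dx":0,"dy":0.012,"dz":0,"ax":0,"ay":0,"az":0},{"dx":0,"dy":0.018,"dz":0,"ax":0,"ay":0,"az":0},{"dx":0,"dy":0.023,"dz":0,"ax":0,"ay":0,"az":0},{"dx":0,"dy":0.023,"dz":0,"ax":0,"ay":0,"az":0}]' | head -1; python3 g.py 8 &&
python3 -m pendant '[{"dx":0,"dy":-0.004,"dz":0,"ax":0,"ay":0,"az":0},{"dx":0,"dy":-0.004,"dz":-0.02,"ax":0,"ay":0,"az":0},{"dx":0,"dy":-0.004,"dz":-0.06,"ax":0,"ay":0,"az":0},{"dx":0,"dy":-0.004,"dz":-0.1,"ax":0,"ay":0,"az":0},{"dx":0,"dy":-0.004,"dz":-0.1,"ax":0,"ay":0,"az":0}]' | head -1; python3 -c "
from h import *
to(470,121,250,2.7)"
```

```text
time: 13.6
z 152.3 F [ 0.7 -0.1 -0.9] t [0.11 0.01 0.05] tray [-3.4 -4.7]
time: 14.1
z 152.1 F [0.3 2.3 1.3] t [0.71 0.22 0.04] tray [ -3.6 -28. ]
time: 14.6
z 152.2 F [-0.2 -0.8 -0.1] t [-0.06  0.03  0.02] tray [ -3.5 -51.7]
time: 15.1
d [-0.0604 -0.3516  0.0051] a [ 0.0064 -0.008   0.1121] rows 7.134965013217216 0.7504518882235383
```

```bash
python3 -m pendant '[{"dx":-0.06,"dy":-0.3,"dz":0,"ax":0,"ay":0,"az":0.05},{"dx":-0.06,"dy":-0.3,"dz":0,"ax":0,"ay":0,"az":0.112},{"dx":-0.06,"dy":-0.3,"dz":0,"ax":0,"ay":0,"az":0.112},{"dx":-0.06,"dy":-0.35,"dz":0,"ax":0,"ay":0,"az":0.112},{"dx":-0.06,"dy":-0.35,"dz":0,"ax":0,"ay":0,"az":0.112}]' | head -1
python3 -m pendant '[{"dx":-0.015,"dy":-0.09,"dz":0,"ax":0,"ay":0,"az":0},{"dx":-0.015,"dy":-0.09,"dz":0,"ax":0,"ay":0,"az":0},{"dx":-0.015,"dy":-0.09,"dz":0,"ax":0,"ay":0,"az":0}]' | head -1
python3 - <<'E'
from h import *
c=snap('top','top8.png'); grid([c])
P=cloud(c);t=tray(P);z=P[...,2]-12
m=((z>8)&(z<40)&(abs(t[...,0])<50)&(abs(t[...,1])<130)).astype(np.uint8)
H=cv2.cvtColor(c['color'],cv2.COLOR_RGB2HSV)
to(465,120.8,185,2.67)
# stone tops: centroids of each connected blob after erosion via distance transform peaks on tray grid
k=m>0; g=np.zeros((110,280),np.uint8); g[(55-t[k,0]).astype(int),(140-t[k,1]).astype(int)]=255
g=cv2.morphologyEx(g,cv2.MORPH_CLOSE,np.ones((5,5))); d=cv2.distanceTransform(g,cv2.DIST_L2,5); d=cv2.GaussianBlur(d,(0,0),1.5)
pk=(d==cv2.dilate(d,np.ones((15,15))))&(d>6)
for i,j in zip(*np.nonzero(pk)): print('stone',55-i,140-j,round(float(d[i,j]),1))
E
```

```text
time: 15.6
time: 15.9
y     135 125 115 105  95  85  75  65  55  45  35  25  15   5  -5 -15 -25 -35 -45 -55 -65 -75 -85 -95-105-115-125-135
x  50   .   -   -   -   -   -   -   -   -   -   -   -   -   -   -   -  20  20   .   -   -  22  21   .   -   -   -  32
x  40   -   -   -   -   -   -   -   -   -   -   -   -   -   -   -   -  22  25  25   -   -  23  22  24   -   -   -  26
x  30   -   -   -   -   -   -   -   -   -   -   -   -   -   -   -   -  17  21  19   -   -  22  24  18   -   -   -  30
x  20   -   -   -   -  20  26   8   -   -   -   -   -   -   -   -   -   -   -   -  20  24  22  13   -   -   -   -  23
x  10   -   -   -   -  27  28  23   -   -   -   -   -   -   -   -   -   -   -   -  20  24  22   -   -   -   -   -  23
x   0   -   -   -   -  24  25  18  22   -   -   -   -   -   -   -   -   -   -   -   -  17   9   -   -   -   -   -  28
x -10   -   -   -   -   -   -  21  24  21  22  24  20   -   -   -   -   -   -   -   -   -   -   -   -   -   -   -  28
x -20   -   -  19  22   7   -  19  23  19  21  25  13   -   -   -   -   -   -   -   -   -   -   -   -   -   -   -  22
x -30   -   -  23  24  21  16  23  21   -  16  19   -   -   -   -   -   -   -   -   -   -   -   -   -   -   -   -  23
x -40   .   -  20  25  15  21  22  22   -   -   -   -   -   -   -   -   -   -   -   -   -   -   -   -   -   -   -  34
x -50   .   .   .   .   .  22  23   .   .   .   .   .   .   .   .   .   .   .   .   .   .   .   .   .   .   .   .  34
d [-0.0155 -0.0106  0.0665] a [0.0001 0.0008 0.0042] rows 1.3829112449822167 0.02849108968984098
stone 38 -34 8.3
stone 36 -80 9.2
stone 13 -64 9.7
stone 8 88 9.1
stone -14 67 9.5
stone -17 41 8.8
stone -31 108 8.9
stone -36 74 9.0
```

Run:
```python
from h import *
for f in('top8','scene7'):
    c=load(f);P=cloud(c);t=tray(P);z=P[...,2]-12
    L=c['color'].astype(int).sum(2)
    for n,(a,b) in {'grey':(-17,38),'light':(39,-33)}.items():
        k=(z>12)&(z<32)&(np.hypot(t[...,0]-a,t[...,1]-b)<16); y=t[k][:,1]
        print(f,n,k.sum(),'mean',t[k].mean(0).round(1),'y 3/97%',np.percentile(y,[3,97]).round(1))
    k=(z>12)&(z<32)&(abs(t[...,0]+16)<4)&(t[...,1]>20)&(t[...,1]<85); o=np.argsort(t[k][:,1]); print(np.c_[t[k][o][:,1].round(),L[k][o]].astype(int).tolist())
```

```text
top8 grey 94 mean [-18.   40.1] y 3/97% [27.4 51.7]
top8 light 93 mean [ 38.6 -34.5] y 3/97% [-45.1 -24.5]
[[27, 336], [29, 318], [30, 361], [30, 363], [32, 350], [32, 375], [33, 378], [34, 357], [34, 383], [35, 391], [36, 368], [37, 395], [37, 381], [38, 401], [39, 388], [39, 403], [40, 407], [42, 409], [42, 413], [42, 397], [44, 407], [44, 400], [45, 418], [47, 403], [47, 364], [48, 317], [49, 226], [49, 270], [50, 197], [51, 166], [51, 147], [52, 140], [54, 172], [54, 200], [56, 232], [56, 234], [57, 247], [57, 184], [59, 285], [59, 280], [60, 277], [61, 306], [62, 304], [62, 313], [64, 320], [64, 320], [64, 320], [66, 333], [67, 334], [67, 338], [68, 346], [69, 350], [70, 347], [71, 352], [72, 356], [72, 339], [72, 230], [74, 315], [74, 156], [75, 260], [76, 174], [76, 141], [77, 128], [78, 366], [78, 349], [78, 298]]
scene7 grey 54 mean [-20.3  36.2] y 3/97% [25.2 47.6]
scene7 light 59 mean [ 40.1 -32.7] y 3/97% [-42.5 -22.7]
[[25, 320], [25, 339], [26, 400], [27, 194], [27, 291], [31, 247], [32, 294], [32, 342], [33, 254], [37, 316], [37, 292], [39, 304], [41, 281], [41, 303], [47, 252], [47, 321], [47, 409], [48, 292], [53, 288], [56, 175], [56, 262], [57, 205], [58, 215], [58, 274], [60, 249], [62, 265], [64, 250], [67, 256], [70, 265], [71, 265], [72, 244], [73, 243], [76, 217], [77, 239]]
```

Fields now hold 4 / 2 / 2 stones in one layer. The nearest stone to a line is the grey one, about 6 mm inside. Hanging the rake back.

```bash
python3 -m pendant '[{"dx":-0.0155,"dy":-0.0106,"dz":0,"ax":0,"ay":0,"az":0.004},{"dx":-0.0155,"dy":-0.0106,"dz":0.03,"ax":0,"ay":0,"az":0.004},{"dx":-0.0155,"dy":-0.0106,"dz":0.06,"ax":0,"ay":0,"az":0.004},{"dx":-0.0155,"dy":-0.0106,"dz":0.066,"ax":0,"ay":0,"az":0.004},{"dx":-0.0155,"dy":-0.0106,"dz":0.066,"ax":0,"ay":0,"az":0.004}]' | head -1
python3 -m pendant '[{"dx":0,"dy":0,"dz":0,"ax":0,"ay":0,"az":0},{"dx":0,"dy":0,"dz":0,"ax":0,"ay":0,"az":0}]' 
python3 -c "
from h import *
to(580,126.1,186,2.67); to(465,120.8,186,2.67)"
```

```text
time: 16.45
time: 16.65
position: [466.8, 118.7, 187.4]
tcp_rot: [0.0, 1.0, 0.021, 0.001]
contact_force: [0.0, -0.2, -2.4]
gripper_width: 23.1
grasp_force: 60.6
d [ 0.1134 -0.0026  0.0017] a [ 0.0002 -0.0022 -0.004 ] rows 2.2697063812221288 0.03069049306301451
d [-0.0017 -0.0022  0.0014] a [ 0.0002 -0.0022 -0.004 ] rows 0.06213524466368201 0.03069049306301451
```

```bash
python3 -m pendant '[{"dx":0.01,"dy":-0.0025,"dz":0.001,"ax":0,"ay":0,"az":-0.004},{"dx":0.025,"dy":-0.0025,"dz":0.001,"ax":0,"ay":0,"az":-0.004},{"dx":0.04,"dy":-0.0025,"dz":0.001,"ax":0,"ay":0,"az":-0.004},{"dx":0.055,"dy":-0.0025,"dz":0.001,"ax":0,"ay":0,"az":-0.004},{"dx":0.055,"dy":-0.0025,"dz":0.001,"ax":0,"ay":0,"az":-0.004}]' | head -1; python3 -c "
from h import *
print(sensors.get_obs()['contact_force']); to(580,126.1,186,2.67)"
python3 -m pendant '[{"dx":0.015,"dy":0,"dz":0,"ax":0,"ay":0,"az":0},{"dx":0.03,"dy":0,"dz":0,"ax":0,"ay":0,"az":0},{"dx":0.045,"dy":0,"dz":0,"ax":0,"ay":0,"az":0},{"dx":0.058,"dy":0,"dz":0,"ax":0,"ay":0,"az":0},{"dx":0.058,"dy":0,"dz":0,"ax":0,"ay":0,"az":0}]' | head -1;python3 -c "
from h import *
print(sensors.get_obs()['contact_force']); to(580,126.1,173,2.67)"
```

```text
time: 17.15
[-0.57382298 -0.1912866  -1.67816498]
d [ 0.0574  0.0003 -0.0006] a [ 0.     -0.0015  0.0001] rows 1.1474718294474051 0.009805599512960972
time: 17.65
[-0.30152745  0.08365644 -1.77367911]
d [0.0004 0.0004 0.0121] a [ 0.     -0.0005  0.0003] rows 0.24197705477957576 0.003717279270422065
```

Seated laterally without side forces, so I'll lower until the collar rests on the prongs.

```bash
python3 -m pendant '[{"dx":0,"dy":0,"dz":0.004,"ax":0,"ay":0,"az":0},{"dx":0,"dy":0,"dz":0.008,"ax":0,"ay":0,"az":0},{"dx":0,"dy":0,"dz":0.011,"ax":0,"ay":0,"az":0},{"dx":0,"dy":0,"dz":0.011,"ax":0,"ay":0,"az":0}]' | head -1; python3 g.py 1 &&
python3 -m pendant '[{"dx":0,"dy":0,"dz":0.0007,"ax":0,"ay":0,"az":0},{"dx":0,"dy":0,"dz":0.0007,"ax":0,"ay":0,"az":0}]' | head -1; python3 g.py 1 &&
python3 -m pendant '[{"dx":0,"dy":0,"dz":0.0007,"ax":0,"ay":0,"az":0},{"dx":0,"dy":0,"dz":0.0007,"ax":0,"ay":0,"az":0}]' | head -1; python3 g.py 1
```

```text
time: 18.05
z 173.7 F [-1.  -0.4 -2.1] t [-0.02  0.01 -0.02] tray [ 45.2 292.5]
time: 18.25
z 173.6 F [ 0.4 -0.5 -2.5] t [-0.01  0.08 -0.  ] tray [ 45.7 292.4]
time: 18.45
z 173.3 F [-1.9 -0.2  1.9] t [-0.06  0.25 -0.  ] tray [ 45.8 292.4]
```

Contact at the same height as before. Opening and retreating straight up.

```bash
python3 -m pendant '[{"dx":0,"dy":0,"dz":0,"ax":0,"ay":0,"az":0},{"dx":0,"dy":0,"dz":0,"ax":0,"ay":0,"az":0},{"dx":0,"dy":0,"dz":0,"ax":0,"ay":0,"az":0},{"dx":0,"dy":0,"dz":0,"ax":0,"ay":0,"az":0},{"dx":0,"dy":0,"dz":0,"ax":0,"ay":0,"az":0}]' 1
python3 -m pendant '[{"dx":0,"dy":0,"dz":-0.02,"ax":0,"ay":0,"az":0},{"dx":0,"dy":0,"dz":-0.05,"ax":0,"ay":0,"az":0},{"dx":0,"dy":0,"dz":-0.09,"ax":0,"ay":0,"az":0},{"dx":-0.02,"dy":-0.05,"dz":-0.1,"ax":0,"ay":0,"az":0},{"dx":-0.05,"dy":-0.09,"dz":-0.1,"ax":0,"ay":0,"az":0}]'
python3 - <<'E'
from h import *
for f in('scene','top'):
    c=snap(f,f+'9.png'); P=cloud(c); hsv=cv2.cvtColor(c['color'],cv2.COLOR_RGB2HSV)
    m=(hsv[...,0]<16)&(hsv[...,0]>5)&(hsv[...,1]>170)&(hsv[...,2]>90)&(abs(P[...,0]-581)<50)&(abs(P[...,1]-128)<50)&(P[...,2]>120)
    print(f,m.sum(), P[m].min(0).round() if m.sum() else '',P[m].max(0).round() if m.sum() else '')
    g=(P[...,2]>187)&(P[...,2]<205)&(abs(P[...,0]-581)<40)&(abs(P[...,1]-128)<40)
    if g.sum()>5: print('grip top',cv2.minAreaRect(P[g][:,:2].astype(np.float32)),P[g][:,2].mean())
    grid([c])
E
```

```text
time: 18.95
position: [578.9, 126.4, 172.8]
tcp_rot: [-0.0, 1.0, 0.023, 0.0]
contact_force: [1.4, -0.4, -0.0]
gripper_width: 85.2
grasp_force: 0.0
time: 19.45
position: [528.1, 211.1, 274.3]
tcp_rot: [-0.0, 1.0, 0.022, 0.002]
contact_force: [0.3, 0.9, -0.0]
gripper_width: 85.5
grasp_force: 0.0
scene 145 [560. 110. 148.] [595. 137. 199.]
grip top ((578.7809448242188, 123.50590515136719), (26.22608757019043, 36.23078918457031), 88.29676055908203) 193.13366693393772
y     135 125 115 105  95  85  75  65  55  45  35  25  15   5  -5 -15 -25 -35 -45 -55 -65 -75 -85 -95-105-115-125-135
x  50   .  25   8  18  21  29  18  24  23  10  13  13  17  30  21  27  27  19  22  25  27  23  23  30  22  23  24   .
x  40  19   -   -   -   -   -   -   -   -   -   -   -   -   -   -   -  19  20  20   .   .  21  21  13   -   -   .   .
x  30   .   -   -   .   .   .   -   -   -   -   -   -   -   -   -   -  15  19  17   .   .  19  20  15   -   -   .   .
x  20   -   -   -   .   .   .   -   -   -   -   -   -   -   -   -   -   -   -   8  21  19  20  11   -   .   -   .   .
x  10   .   -   -   -  23  26  21   -   . 
[... 1671 characters left out ...]
 -   -   -   -  23  24  18  22   -   -   -   -   -   -   -   -   -   -   -  10  16   -   -   -   -   -   -  26
x -10   -   -   -   -   -   -  22  23  20  23  24  17   -   -   -   -   -   -   -   -   -   -   -   -   -   -   -  21
x -20   -   -  24  25  18   -  21  22  18  24  24  19   -   -   -   -   -   -   -   -   -   -   -   -   -   -   -  27
x -30   -   -  24  24  19  19  21  21   -  15  15   -   -   -   -   -   -   -   -   -   -   -   -   -   -   -   -  30
x -40   -   -  23  22   9  22  23  23   -   -   -   -   -   -   -   -   -   -   -   -   -   -   -   -   -   -   -  17
x -50   .   .   .   .   .  19  23  24   .   .   .   .   .   .   .   .   .   .   .   .   .   .   .   .   .   .   .   .
```

The rake is back in its seat (within about 1 mm), and all the stones lie in one layer, 4 / 2 / 2. Handing in.

```bash
python3 -m pendant '[{"dx":0,"dy":0,"dz":0,"ax":0,"ay":0,"az":0},{"dx":0,"dy":0,"dz":0,"ax":0,"ay":0,"az":0}]' | head -1; python3 -c "
from rig import order
print(order.close_job())"
```

```text
time: 19.75
the job is handed in; nothing more can be done
None
```

I handed the job in at 19.8 s; the call gave no verdict, but by my last measurements all eight stones lie in one layer (4, 2 and 2 per field, the closest about 6 mm inside its line) and the rake hangs within about 1 mm of where it started.

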